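Fetch the block plane from its latched tool case

TASK

The block plane is needed for fitting the door, but it is shut in the tool case. Squeeze the safety tab on the hasp and keep it squeezed while you swing the hasp up off its keeper, raise the lid until it stands upright, then lift the plane out and set it down gently, sole down, centred on the door's end rail nearest the case and in line with that rail. Leave the lid standing open, and leave the other things in the case and on the bench where they are.

Things in the scene. Friction and masses are not known exactly. Their poses are not given: they have to be found in the camera images.
- tool_case: Birch-plywood tool case, fixed: 184 deep (its x) x 260 wide (its y) x 104 high to the rim, walls 9, inner floor 13 above its origin, the centre of its underside. Its front, the -x side, is turned to the robot's right. The shut lid (top at 119) overhangs the front by 42 and hides the latch from above: come in under it from the front, tool tilted 37 to 45 degrees, fingers pointing down and towards the case's +x.
- case_lid (a joint): Lid angle, rad: 0 shut, 1.57 upright, stop at 1.75. Turns about an axis along the case's y at the top of the back wall, front edge going up. Stiff hinge: the lid stays where it is left (about 6 N at the lip raises it). It rises no more than 0.03 rad while the hasp is over its keeper.
- lid_hinge (a point): On the lid's hinge axis, middle of the back rim: 92 behind and 104 above the case's origin. Its axes turn with the lid.
- lid_lip (a point): Middle of the lower front edge of the lid, 226 from the hinge axis. Moves with the lid.
- hasp (a joint): Hasp angle, rad: 0 hanging, stop at 1.5 (straight out to the front). Steel plate 44 wide (68 at its hinge) x 76 long x 3, hinged under the lid's lip, 20 in front of the case's front wall, its window over a keeper on that wall. Stays where it is left; swung well up it is out of the way once the lid is open. It swings under 0.08 rad unless the safety tab is squeezed in; swung past 0.5 rad it lets the lid go, and the tab may spring back.
- hasp_hinge (a point): Middle of the hasp's hinge axis (along the case's y), under the lip: with the lid shut 112 in front of and 98 above the case's origin.
- hasp_pull (a point): Where to grip: midway between the two dark grips low on the hasp when squeezed. With the hasp hanging, 14 in front of and 63 below its hinge axis, 7 to -y of its middle. Each grip is 10 wide (y), 24 high and stands out 26. Over their outer faces: 46 at rest (y -24 to 22 from the hasp's middle), 34 squeezed. Moves with the hasp; it can pivot between finger pads at its two sides.
- safety_tab (a joint): Travel of the +y grip, the safety tab, m: 0 at rest (locked), 0.012 squeezed fully towards the fixed grip at -y. A spring resists with 4 N at rest to 9 N at the stop. Its tooth frees the keeper from about 0.010 on; it must stay squeezed while the hasp is swung through its first 0.35 rad.
- block_plane: Block plane lying in the case (not the one far back on the bench), sole down, lengthways along the case's x: 155 long (its y) x 46 wide (its x) x 58 high, 0.7 kg. Origin: centre of the sole. Grip across its 40 to 46 width, 20 to 35 above the sole; 30 or more is free beside it on each side.
- door: Frame-and-panel door lying flat on the bench, fixed: 300 (its x) x 400 (its y) x 19 thick. Origin: centre of its underside. Two long boards run along y at its x ends; two end boards (rails), 45 wide, run along x at its y ends; the panel between lies 8 lower.
- door_rail (a point): Centre of the upper face of the end rail at the door's +y end, the one nearest the tool case. The plane is to stand here, its length along the door's x.
- tape_measure: Tape measure standing in one end of the case (+y or -y), 36 x 78 x 63. Leave it.
- offcut_in: Hardwood block, 40 x 130 x 30, lying in the other end of the case. Leave it.
- glue_bottle: Glue bottle, 62 across and 188 high, standing on the bench behind the case and door. Leave it.

How it is judged:
By the outcome, as a careful person would: the job done as asked, in the order asked, and still so for the second after the job is handed in, with the robot touching nothing.
It also fails if it takes over 66 s, if anything falls off the work surface, if the arm or the gripper's body presses on something with over 40 N, if the wrist force passes 120 N, or if a joint passes its speed limit or range.

ROBOT

A 6-joint arm with a two-finger parallel gripper is mounted at the origin on a cart in front of the work surface, level with it; the furniture and walls round the work are solid. World frame = base frame: x ahead of the robot, y to its left, z up, the work surface at z = 0. Lengths are in m, angles in rad, forces in N, time in s.
With the tool pointing down it reaches from about 0.375 to 0.975 m from the base axis. Payload 3.8 kg.
Tool frame: the origin (TCP) lies at the very end of the fingers, on their centre line; the grasp point (between the pads) lies 19 mm behind it; z points along the fingers, y is the line along which they close (so a half turn about z gives the same grasp; the last joint's range is limited). The gripper opens to 85 mm and grips with 20 to 120 N. Pads are 22 mm wide; open, the fingers measure 114 mm over their backs; the gripper's body (76 mm by 85 mm) begins 54 mm behind the grasp point. The pads swing forward as they close: fully open they stand 13 mm farther back than shut.
Start: joints at [1.092, 0.264, 1.604, -0, 1.274, -0.037], TCP at [0.289, 0.61, 0.231] pointing down, gripper open.
Joint ranges: [-2.63, 2.63], [-0.94, 2.18], [0.31, 2.57], [-1.31, 4.45], [0, 2.66], [-2.55, 2.55]. Speed limits (rad/s): [2.57, 2.57, 3.14, 3.14, 3.14, 3.14].

INTERFACE

Orientations are given as a rotation vector (axis times angle).
In Python, from workcell import monitor, viewer, workorder gives the robot as it stands.
- The arm moves only by the tool jog_arm, never from a script. Its argument "commands" is a list of rows, each an object with "travel": the shift along the tool's x, y, z in mm, a list of three; "rot": the turn, a rotation vector about the tool's x, y, z in degrees, a list of three; "claw": the closure in counts, from 0 (fully open) to 255 (shut). A call has exactly 5 rows; each row shifts and turns the commanded pose from where the row before left it, along the tool's axes as they then stand; what a row does not reach is not made up. A row lasts 1/10 s, in which the tool goes at most 50 mm and 8.59 degrees, less where a joint would pass 70% of its speed; a pose out of reach is approached as far as the arm can. A call is refused whole if a number of a shift passes 50 or a number of a turn 8.59, either way. A call with a gripper value outside its range is refused whole. The fingers move at their own pace and stop on an object; "force" is the grip in N (left out, the last holds). Time passes only in rows, so rows that do not move let the fingers close, or fill a call up. It gives the time, the measured TCP pose, the force, the opening and the grip force at its end, in the units of the state.
- monitor.read_state(): the state, without advancing time (a new reading comes with each control period).
- viewer.read_camera(name): name is "side" or "top"; returns a dict with "color" (420x560x3 uint8, blue, green, red), "camera_matrix" (3x3 intrinsics, pixels), "R" (3x3) and "t" (3): a world point X has camera coordinates R X + t. Camera axes: x right, y down, z forward; pixel columns grow to the right and rows downward; lengths in m; the calibration is good to about 2 mm. A picture is of the moment at which its call begins. There is no depth.
- workorder.finish_job(): hands the job in; it is judged then, once.
The state is a dict: "time": time; "q": joint angles; "joint_vel": joint speeds; "joint_torque": joint torques, N m; "tool_pos": TCP position; "tcp_rot": TCP orientation; "wrist_force": force on the tool from outside, world axes, zero at the start; "torque": the same for the moment, N m; "width": opening from 0.0 (shut) to 1.0 (fully open); "grip_force": force on a finger pad.
Only numpy, scipy, OpenCV 4.12 (cv2) and the standard library are available. Lean on these libraries where they do the work, as an engineer would, in place of code of your own. Each camera call takes 0.05 s, during which the arm holds its last target. There are 200 camera calls.

## Working session

There is one attempt and no reset: what is moved stays moved. The work goes in short steps, Python scripts to look and compute and a tool call to move; the robot and the scene stay as the last step left them, time stands still between calls to the robot, and variables do not carry over. Pictures are saved under pics/ and viewed, at most 10 in all, crops included, and the job is handed in when it is done.

Besides the shell and the picture viewer there is one more tool, called after "Emit:" as name(argument=value, ...) on one line, values as JSON. jog_arm: Moves the arm, as the interface text tells. Its arguments: {"type":"object","properties":{"commands":{"type":"array","items":{"type":"object","properties":{"travel":{"type":"array","items":{"type":"number"}},"rot":{"type":"array","items":{"type":"number"}},"claw":{"type":"number"}}}},"force":{"type":"number"}},"required":["commands"]}

```bash
mkdir -p pics
python3 - <<'E'
from workcell import monitor, viewer
import cv2, numpy as np
np.set_printoptions(precision=4,suppress=True)
for n in ("side","top"):
    c=viewer.read_camera(n); cv2.imwrite(f"pics/{n}0.png",c["color"])
    np.savez(f"{n}0.npz",**c); print(n,c["camera_matrix"],c["R"],c["t"],-c["R"].T@c["t"])
print(monitor.read_state())
E
```

```text
side [[426.8282   0.     275.9594]
 [  0.     426.8282 210.3202]
 [  0.       0.       1.    ]] [[-0.9998 -0.0201  0.0093]
 [-0.0198  0.6228 -0.7822]
 [ 0.01   -0.7822 -0.623 ]] [0.6605 0.0778 1.1808] [0.6501 0.8884 0.7904]
top [[503.8515   0.     277.847 ]
 [  0.     503.8515 213.2526]
 [  0.       0.       1.    ]] [[-0.0035 -0.9999  0.0165]
 [-0.9876  0.0009 -0.157 ]
 [ 0.1569 -0.0168 -0.9875]] [-0.0251  0.6502  1.3775] [ 0.4258 -0.0025  1.4627]
{'time': 0.1, 'q': array([ 1.0921,  0.2647,  1.6053,  0.    ,  1.2737, -0.0369]), 'joint_vel': array([ 0.0005, -0.0018, -0.0015, -0.0019, -0.001 ,  0.0021]), 'joint_torque': array([ -0.0006, -51.6706, -36.8591,  -0.0002,   0.0063,   0.    ]), 'tool_pos': array([0.2883, 0.6096, 0.23  ]), 'tcp_rot': array([-0.6882, -3.0647,  0.0032]), 'wrist_force': array([-0.4005,  0.6519, -0.3877]), 'torque': array([ 0.0112,  0.0412, -0.0215]), 'grip_force': 0.0, 'width': 1.003989433348335}
```

View pics/side0.png

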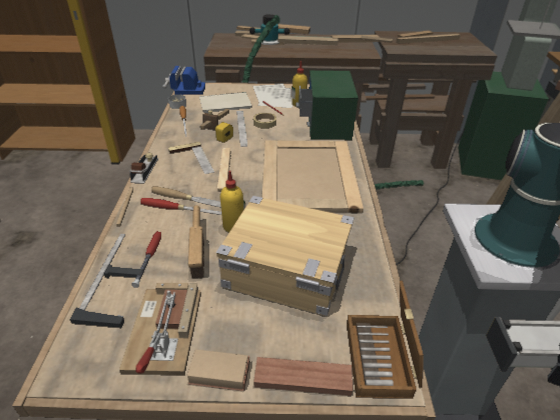

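View pics/top0.png

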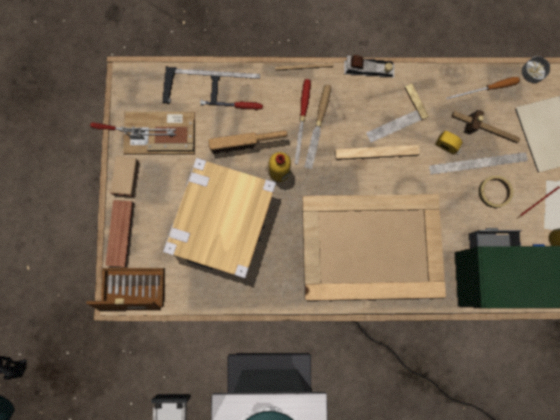

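The side view shows the case with hinges at (238,265) and (312,285), its front turned away from this camera, towards the door. In the top view the lid corners are about (199,161), (274,186), (241,276) and (168,252), and the front is the right edge. The door spans (304,197)–(444,298), and the rail nearest the case is its left end.

```bash
cat > h.py <<'E'
import numpy as np, cv2
np.set_printoptions(precision=4,suppress=True)
def ray(c,uv,z):
    d=c["R"].T@np.linalg.inv(c["camera_matrix"])@np.array([*uv,1.]); o=-c["R"].T@c["t"]
    return o+d*(z-o[2])/d[2]
def proj(c,X):
    p=c["camera_matrix"]@(c["R"]@np.asarray(X)+c["t"]); return p[:2]/p[2]
def edge_line(img,a,b,half=6):
    """refine line a-b: strongest gradient across it, robust line fit"""
    a,b=np.array(a,float),np.array(b,float); g=cv2.GaussianBlur(img,(0,0),0.8).astype(np.float32)
    t=(b-a)/np.linalg.norm(b-a); n=np.array([-t[1],t[0]]); P=[]
    s=np.arange(-half,half+.01,.25)
    for f in np.linspace(.15,.85,40):
        q=a+(b-a)*f+s[:,None]*n
        v=cv2.remap(g,q[:,0].astype(np.float32)[None],q[:,1].astype(np.float32)[None],1)[0]
        d=np.abs(np.gradient(v,axis=0)).sum(-1); P.append(q[d.argmax()])
    vx,vy,x,y=cv2.fitLine(np.array(P,np.float32),cv2.DIST_HUBER,0,.01,.01).ravel()
    return np.cross([x,y,1],[x+vx,y+vy,1])
def quad(img,cs,half=6):
    L=[edge_line(img,cs[i],cs[(i+1)%4],half) for i in range(4)]
    out=[]
    for i in range(4):
        p=np.cross(L[i-1],L[i]); out.append(p[:2]/p[2])
    return np.array(out)
E
python3 - <<'E'
from h import *
T=np.load("top0.npz"); S=np.load("side0.npz")
def show(n,c,cs,z):
    q=quad(c["color"],cs,4); W=np.array([ray(c,p,z) for p in q])
    print(n,q.round(1).tolist()); print(W); print("sides",[np.linalg.norm(W[i]-W[(i+1)%4]).round(4) for i in range(4)],"centre",W.mean(0),
     "ang",[np.degrees(np.arctan2(*(W[(i+1)%4]-W[i])[[1,0]])).round(2) for i in range(4)])
    return W
show("lid top",T,[(199,161),(274,186),(241,276),(168,252)],.119)
show("lid side",S,[(250,203),(352,221),(333,277),(224,249)],.119)
show("door top",T,[(303,197),(440,195),(444,297),(305,299)],.019)
show("door side",S,[(273,141),(348,141),(360,210),(264,202)],.019)
a=cv2.resize(T["color"][140:310,150:330],None,fx=3,fy=3,interpolation=cv2.INTER_CUBIC)
cv2.imwrite("pics/topcrop.png",a)
E
```

```text
lid top [[201.4, 159.2], [275.5, 182.9], [244.6, 277.7], [163.8, 251.3]]
[[ 0.7895  0.1835  0.119 ]
 [ 0.7233 -0.0193  0.119 ]
 [ 0.4671  0.0632  0.119 ]
 [ 0.5372  0.2781  0.119 ]]
sides [np.float64(0.2133), np.float64(0.2692), np.float64(0.2261), np.float64(0.2694)] centre [0.6293 0.1264 0.119 ] ang [np.float64(-108.08), np.float64(162.16), np.float64(71.92), np.float64(-20.55)]
lid side [[246.0, 205.1], [352.9, 215.6], [333.5, 281.3], [217.1, 251.4]]
[[0.7381 0.0263 0.119 ]
 [0.4688 0.0605 0.119 ]
 [0.5357 0.2799 0.119 ]
 [0.7902 0.1978 0.119 ]]
sides [np.float64(0.2714), np.float64(0.2294), np.float64(0.2675), np.float64(0.1792)] centre [0.6332 0.1411 0.119 ] ang [np.float64(172.77), np.float64(73.06), np.float64(-17.88), np.float64(-106.92)]
door top [[302.9, 195.4], [438.2, 195.3], [445.5, 296.9], [305.3, 299.3]]
[[ 0.7081 -0.1004  0.019 ]
 [ 0.7081 -0.4977  0.019 ]
 [ 0.4142 -0.5028  0.019 ]
 [ 0.4088 -0.1039  0.019 ]]
sides [np.float64(0.3973), np.float64(0.294), np.float64(0.399), np.float64(0.2993)] centre [ 0.5598 -0.3012  0.019 ] ang [np.float64(-89.99), np.float64(-179.0), np.float64(90.77), np.float64(0.67)]
door side [[279.4, 141.8], [345.2, 137.9], [364.0, 213.1], [256.2, 199.9]]
[[ 0.6579 -0.4801  0.019 ]
 [ 0.4154 -0.5176  0.019 ]
 [ 0.4082 -0.0755  0.019 ]
 [ 0.7225 -0.1283  0.019 ]]
sides [np.float64(0.2454), np.float64(0.4422), np.float64(0.3187), np.float64(0.3577)] centre [ 0.551  -0.3004  0.019 ] ang [np.float64(-171.21), np.float64(90.94), np.float64(-9.55), np.float64(-100.4)]
```

View pics/topcrop.png

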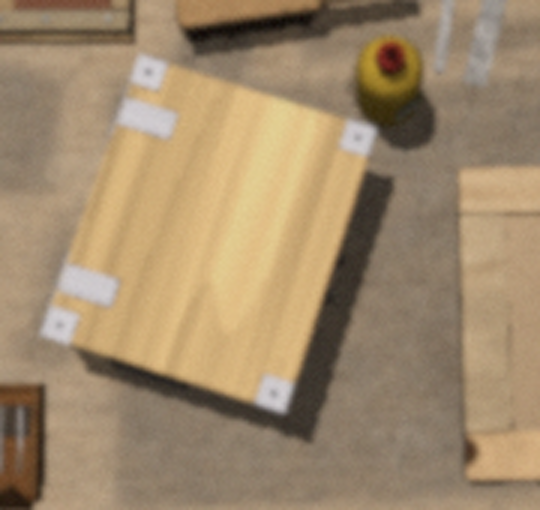

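The crop shows the lid corners at full-image (195.7,157.7), (277.3,180.7), (246,278) and (163.3,253.7). The two dark grips just peek out under the front lip, near (263,227) and (260,238). I'll refine the corners from these seeds.

```bash
cat > pose.py <<'E'
from h import *
T=np.load("top0.npz"); S=np.load("side0.npz")
q=quad(T["color"],[(195.7,157.7),(277.3,180.7),(246,278),(163.3,253.7)],2.5)
W=np.array([ray(T,p,.119) for p in q]); print(q.round(1).tolist()); print(W)
print("sides",[np.linalg.norm(W[i]-W[(i+1)%4]).round(4) for i in range(4)],"ang",[np.degrees(np.arctan2(*(W[(i+1)%4]-W[i])[[1,0]])).round(2) for i in range(4)])
qs=quad(S["color"],[(255,203),(354,219),(335,279),(221,250)],2.5)
Ws=np.array([ray(S,p,.119) for p in qs]); print("side cam",qs.round(1).tolist()); print(Ws)
for p in [(263.3,227.3),(260,238.3)]: print("grip",ray(T,p,.045))
E
python3 pose.py
python3 - <<'E'
from h import *
S=np.load("side0.npz")
cv2.imwrite("pics/sidecrop.png",cv2.resize(S["color"][130:320,200:380],None,fx=3,fy=3,interpolation=cv2.INTER_CUBIC))
E
```

```text
[[196.5, 157.5], [275.5, 183.2], [244.6, 277.6], [162.6, 250.7]]
[[ 0.7944  0.1971  0.119 ]
 [ 0.7223 -0.0192  0.119 ]
 [ 0.4671  0.0631  0.119 ]
 [ 0.5388  0.2814  0.119 ]]
sides [np.float64(0.228), np.float64(0.2682), np.float64(0.2297), np.float64(0.2691)] ang [np.float64(-108.42), np.float64(162.12), np.float64(71.81), np.float64(-18.25)]
side cam [[250.6, 206.2], [353.5, 214.6], [333.1, 281.1], [216.5, 251.4]]
[[0.7261 0.0305 0.119 ]
 [0.4667 0.0565 0.119 ]
 [0.5364 0.2794 0.119 ]
 [0.7914 0.1981 0.119 ]]
grip [0.6109 0.0147 0.045 ]
grip [0.5796 0.024  0.045 ]
```

View pics/sidecrop.png

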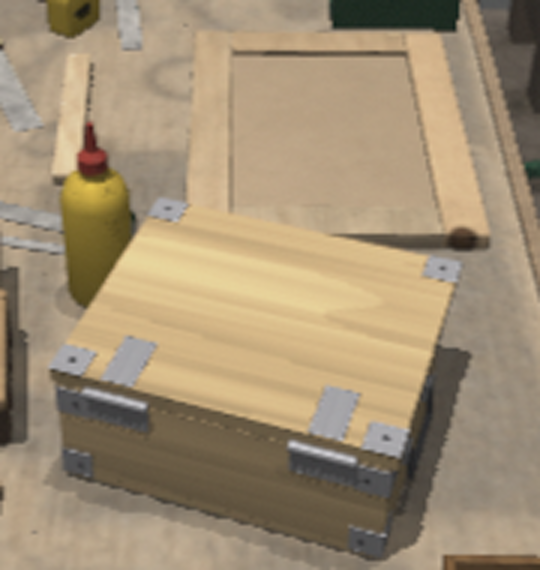

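The side crop shows the hinges at the back, and the lid corners agree with the top view to about 2 mm. The grips I measured, with their middle at (0.595,0.019), match the predicted (0.595,0.019). So the case origin is about (0.637,0.151), with its x axis at 71.85°. Next I'll plan the approach.

```bash
cat > plan.py <<'E'
from h import *
from scipy.spatial.transform import Rotation as Ro
from scipy.linalg import logm, expm
from workcell import monitor
A=np.radians(71.85); CX=np.array([np.cos(A),np.sin(A),0]); CY=np.array([-np.sin(A),np.cos(A),0]); O=np.array([.6372,.1506,0])
def case(x,y,z): return O+CX*x+CY*y+np.array([0,0,z])
def rot(tilt,yax=-CY):           # tool y along yax, z tilted `tilt` deg from down towards the tool's x
    R=np.column_stack([np.cross(yax,[0,0,-1]),yax,[0,0,-1]]); return (Ro.from_matrix(R)*Ro.from_euler('y',tilt,degrees=True)).as_matrix()
def se(R,p): T=np.eye(4); T[:3,:3]=R; T[:3,3]=p; return T
def now():
    s=monitor.read_state(); return s,se(Ro.from_rotvec(s["tcp_rot"]).as_matrix(),s["tool_pos"])
def legs(T0,targets):
    """print per-row travel/rot for each (T,nrows)"""
    for T,n in targets:
        st=expm(np.real(logm(np.linalg.inv(T0)@T))/n); r=np.degrees(Ro.from_matrix(st[:3,:3]).as_rotvec())
        print(n,"rows travel",(st[:3,3]*1e3).round(1).tolist(),"rot",r.round(2).tolist())
        T0=T
def stat():
    s,T=now(); R=T[:3,:3]; d=T[:3,3]-O
    print("t",round(s["time"],2),"tcp case",np.round([d@CX*1e3,d@CY*1e3,d[2]*1e3],1),"world",s["tool_pos"],"z",[round(float(R[:,2]@CX),3),round(float(R[:,2]@CY),3),round(float(R[2,2]),3)],"y.CY",R[:,1]@CY,"F",s["wrist_force"],"grip",s["grip_force"],"w",round(s["width"]*85,1),"q",s["q"])
    return T
def pull(lid,hasp):   # hasp_pull in case x,z (m)
    c,s=np.cos,np.sin
    rx,rz=-.204,-.006
    h=np.array([rx-.0,rz]); a=hasp; p=np.array([-(.014*c(a)+.063*s(a)), -.063*c(a)+.014*s(a)])
    v=h+p; b=lid           # front edge up: -x -> +z
    return np.array([.092+ v[0]*c(b)+v[1]*s(b), .104- v[0]*s(b)+v[1]*c(b)])
E
python3 - <<'E'
from plan import *
print(pull(0,0),pull(0,1.2),pull(1.57,1.2))
T0=stat(); R=rot(44); z=R[:,2]; P=case(-.126,-.007,.035)+.009*z
W1=se(rot(10),[.50,.22,.30]); W2=se(R,P-.15*z+[0,0,.06]); W3=se(R,P-.10*z)
print(P,W2[:3,3],W3[:3,3])
legs(T0,[(W1,15),(W2,15),(W3,5),(se(R,P),5)])
T=np.load("top0.npz"); print("bottle",ray(T,(280,162),.188),ray(T,(281,168),.1))
E
```

```text
[-0.126  0.035] [-0.1758  0.0882] [0.076  0.3718]
t 0.1 tcp case [327.5 474.5 230. ] world [0.2883 0.6096 0.23  ] z [-0.002, 0.0, -1.0] y.CY -0.12470315757683992 F [-0.4005  0.6519 -0.3877] grip 0.0 w 85.3 q [ 1.0921  0.2647  1.6053  0.      1.2737 -0.0369]
[0.6065 0.0346 0.0285] [ 0.5741 -0.0644  0.1964] [ 0.5849 -0.0314  0.1005]
15 rows travel [-31.8, 1.6, -7.2] rot [-0.49, 0.55, 5.51]
15 rows travel [-18.1, 10.6, -1.0] rot [0.0, 2.27, 0.0]
5 rows travel [-8.3, 0.0, 18.6] rot [0.0, 0.0, 0.0]
5 rows travel [-0.0, 0.0, 20.0] rot [0.0, 0.0, 0.0]
bottle [ 0.7636 -0.0303  0.188 ] [ 0.7698 -0.035   0.1   ]
```

Emit:
jog_arm(commands=[{"travel":[-31.8,1.6,-7.2],"rot":[-0.49,0.55,5.51],"claw":0},{"travel":[-31.8,1.6,-7.2],"rot":[-0.49,0.55,5.51],"claw":0},{"travel":[-31.8,1.6,-7.2],"rot":[-0.49,0.55,5.51],"claw":0},{"travel":[-31.8,1.6,-7.2],"rot":[-0.49,0.55,5.51],"claw":0},{"travel":[-31.8,1.6,-7.2],"rot":[-0.49,0.55,5.51],"claw":0}], force=40)

```text
time: 0.6
tool_pos: [0.4213, 0.5215, 0.2635]
tcp_rot: [-1.387, -2.776, -0.08]
wrist_force: [0.5, -0.2, 0.4]
width: 1.002
grip_force: 0.0
```

Emit:
jog_arm(commands=[{"travel":[-31.8,1.6,-7.2],"rot":[-0.49,0.55,5.51],"claw":0},{"travel":[-31.8,1.6,-7.2],"rot":[-0.49,0.55,5.51],"claw":0},{"travel":[-31.8,1.6,-7.2],"rot":[-0.49,0.55,5.51],"claw":0},{"travel":[-31.8,1.6,-7.2],"rot":[-0.49,0.55,5.51],"claw":0},{"travel":[-31.8,1.6,-7.2],"rot":[-0.49,0.55,5.51],"claw":0}])

```text
time: 1.1
tool_pos: [0.4974, 0.3804, 0.2866]
tcp_rot: [-1.985, -2.336, -0.153]
wrist_force: [0.4, 0.5, 0.3]
width: 1.004
grip_force: 0.0
```

Emit:
jog_arm(commands=[{"travel":[-31.8,1.6,-7.2],"rot":[-0.49,0.55,5.51],"claw":0},{"travel":[-31.8,1.6,-7.2],"rot":[-0.49,0.55,5.51],"claw":0},{"travel":[-31.8,1.6,-7.2],"rot":[-0.49,0.55,5.51],"claw":0},{"travel":[-31.8,1.6,-7.2],"rot":[-0.49,0.55,5.51],"claw":0},{"travel":[-31.8,1.6,-7.2],"rot":[-0.49,0.55,5.51],"claw":0}])

```text
time: 1.6
tool_pos: [0.4997, 0.2192, 0.2996]
tcp_rot: [-2.459, -1.772, -0.217]
wrist_force: [0.6, -0.1, 0.5]
width: 0.999
grip_force: 0.0
```

Run:
```python
from plan import *
T0=stat(); R=rot(44); z=R[:,2]; P=case(-.126,-.007,.035)+.009*z
legs(T0,[(se(R,P-.15*z+[0,0,.06]),15)])
```

```text
t 1.6 tcp case [ 22.4 152.  299.6] world [0.4997 0.2192 0.2996] z [0.175, -0.001, -0.985] y.CY -0.9999872915591412 F [ 0.6198 -0.1188  0.5381] grip 0.0 w 84.9 q [ 0.2748 -0.0923  1.8736  0.1528  1.264   0.5575]
15 rows travel [-18.0, 10.6, -1.0] rot [0.01, 2.26, -0.02]
```

Emit:
jog_arm(commands=[{"travel":[-18,10.6,-1],"rot":[0,2.26,0],"claw":0},{"travel":[-18,10.6,-1],"rot":[0,2.26,0],"claw":0},{"travel":[-18,10.6,-1],"rot":[0,2.26,0],"claw":0},{"travel":[-18,10.6,-1],"rot":[0,2.26,0],"claw":0},{"travel":[-18,10.6,-1],"rot":[0,2.26,0],"claw":0}])

```text
time: 2.1
tool_pos: [0.5226, 0.1195, 0.282]
tcp_rot: [-2.34, -1.694, -0.445]
wrist_force: [0.0, -0.5, -1.6]
width: 1.003
grip_force: 0.0
```

Emit:
jog_arm(commands=[{"travel":[-18,10.6,-1],"rot":[0,2.26,0],"claw":0},{"travel":[-18,10.6,-1],"rot":[0,2.26,0],"claw":0},{"travel":[-18,10.6,-1],"rot":[0,2.26,0],"claw":0},{"travel":[-18,10.6,-1],"rot":[0,2.26,0],"claw":0},{"travel":[-18,10.6,-1],"rot":[0,2.26,0],"claw":0}])

```text
time: 2.6
tool_pos: [0.5471, 0.024, 0.2471]
tcp_rot: [-2.214, -1.603, -0.652]
wrist_force: [0.6, 0.4, 0.2]
width: 1.004
grip_force: 0.0
```

Emit:
jog_arm(commands=[{"travel":[-18,10.6,-1],"rot":[0,2.26,0],"claw":0},{"travel":[-18,10.6,-1],"rot":[0,2.26,0],"claw":0},{"travel":[-18,10.6,-1],"rot":[0,2.26,0],"claw":0},{"travel":[-18,10.6,-1],"rot":[0,2.26,0],"claw":0},{"travel":[-18,10.6,-1],"rot":[0,2.26,0],"claw":0}])

```text
time: 3.1
tool_pos: [0.5743, -0.0633, 0.1965]
tcp_rot: [-2.077, -1.503, -0.842]
wrist_force: [0.4, 0.4, 0.6]
width: 0.999
grip_force: 0.0
```

Run:
```python
from plan import *
T0=stat(); R=rot(44); z=R[:,2]; P=case(-.126,-.007,.035)+.009*z
legs(T0,[(se(R,P-.08*z),8),(se(R,P),7)])
```

```text
t 3.1 tcp case [-222.9   -6.8  196.5] world [ 0.5743 -0.0633  0.1965] z [0.696, -0.001, -0.718] y.CY -0.9999989959598597 F [0.3657 0.3909 0.6325] grip 0.0 w 84.9 q [-0.5746  0.2009  1.9412  0.7663  1.3283 -0.5774]
8 rows travel [-5.3, 0.0, 14.1] rot [0.01, -0.01, -0.0]
7 rows travel [0.0, 0.0, 11.4] rot [0.0, 0.0, 0.0]
```

Emit:
jog_arm(commands=[{"travel":[-8.5,0,22.6],"claw":0},{"travel":[-8.5,0,22.6],"claw":0},{"travel":[-8.5,0,22.6],"claw":0},{"travel":[-8.5,0,22.6],"claw":0},{"travel":[-8.5,0,22.6],"claw":0}])

```text
$.commands[0]: bad value
```

Emit:
jog_arm(commands=[{"travel":[0,0,10],"claw":0},{"travel":[0,0,10],"claw":0},{"travel":[0,0,10],"claw":0},{"travel":[0,0,10],"claw":0},{"travel":[0,0,10],"claw":0}])

```text
$.commands[0]: bad value
```

Emit:
jog_arm(commands=[{"travel":[0,0,6],"claw":0},{"travel":[0,0,6],"claw":0},{"travel":[0,0,6],"claw":0},{"travel":[0,0,6],"claw":0},{"travel":[0,0,6],"claw":0}])

```text
$.commands[0]: bad value
```

Run:
```python
from plan import *
from workcell import viewer
T0=stat(); R=rot(44); z=R[:,2]; P=case(-.126,-.007,.035)+.009*z
legs(T0,[(se(R,P),1)])
ims=[]
for n,(r0,c0) in {"top":(150,190),"side":(130,230)}.items():
    c=viewer.read_camera(n)["color"][r0:r0+160,c0:c0+160]; ims.append(cv2.resize(c,(400,400),interpolation=cv2.INTER_CUBIC))
cv2.imwrite("pics/grip.png",np.hstack(ims))
```

```text
t 3.1 tcp case [-222.9   -6.8  196.5] world [ 0.5743 -0.0633  0.1965] z [0.696, -0.001, -0.718] y.CY -0.9999989959598597 F [0.3657 0.3909 0.6325] grip 0.0 w 84.9 q [-0.5746  0.2009  1.9412  0.7663  1.3283 -0.5774]
1 rows travel [-42.8, -0.1, 192.4] rot [0.08, -0.09, -0.03]
```

View pics/grip.png

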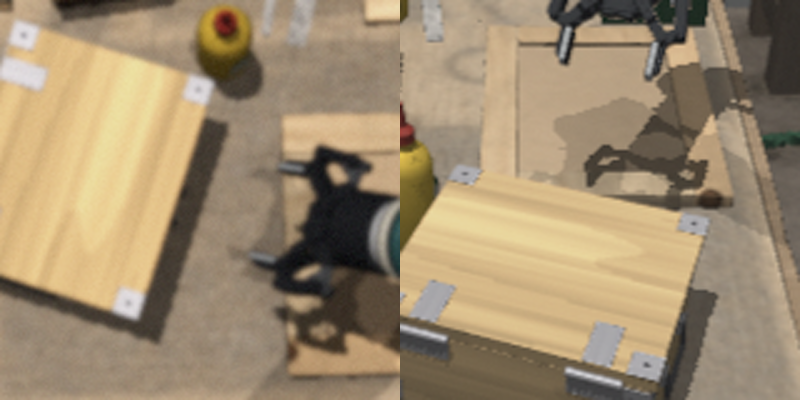

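The calls were refused because each row needs "rot", so the arm hasn't moved. The picture shows the gripper in front of the case, pointing at it and centred on the two grips.

Emit:
jog_arm(commands=[{"travel":[-8.5,0,22.5],"rot":[0,0,0],"claw":0},{"travel":[-8.5,0,22.5],"rot":[0,0,0],"claw":0},{"travel":[-8.5,0,22.5],"rot":[0,0,0],"claw":0},{"travel":[-8.5,0,22.5],"rot":[0,0,0],"claw":0},{"travel":[-8.5,0,22.5],"rot":[0,0,0],"claw":0}])

```text
time: 3.7
tool_pos: [0.5893, -0.0163, 0.0865]
tcp_rot: [-2.077, -1.506, -0.84]
wrist_force: [-0.5, 1.1, 0.2]
width: 0.999
grip_force: 0.0
```

Emit:
jog_arm(commands=[{"travel":[0,0,10],"rot":[0,0,0],"claw":0},{"travel":[0,0,10],"rot":[0,0,0],"claw":0},{"travel":[0,0,10],"rot":[0,0,0],"claw":0},{"travel":[0,0,10],"rot":[0,0,0],"claw":0},{"travel":[0,0,10],"rot":[0,0,0],"claw":0}])

```text
time: 4.2
tool_pos: [0.6009, 0.0159, 0.0511]
tcp_rot: [-2.078, -1.505, -0.842]
wrist_force: [0.9, 0.5, 0.8]
width: 1.002
grip_force: 0.0
```

Emit:
jog_arm(commands=[{"travel":[0,0,6],"rot":[0,0,0],"claw":0},{"travel":[0,0,6],"rot":[0,0,0],"claw":0},{"travel":[0,0,6],"rot":[0,0,0],"claw":0},{"travel":[0,0,6],"rot":[0,0,0],"claw":0},{"travel":[0,0,5],"rot":[0,0,0],"claw":0}])

```text
time: 4.7
tool_pos: [0.6066, 0.0351, 0.0296]
tcp_rot: [-2.078, -1.504, -0.84]
wrist_force: [0.4, 0.5, 0.9]
width: 1.002
grip_force: 0.0
```

Run:
```python
from plan import *
from workcell import viewer
T0=stat(); R=rot(44); z=R[:,2]; P=case(-.126,-.007,.035)+.009*z
legs(T0,[(se(R,P),1)])
ims=[]
for n,(r0,c0) in {"top":(170,210),"side":(150,250)}.items():
    c=viewer.read_camera(n)["color"][r0:r0+120,c0:c0+120]; ims.append(cv2.resize(c,(400,400),interpolation=cv2.INTER_CUBIC))
cv2.imwrite("pics/grip2.png",np.hstack(ims))
```

```text
t 4.7 tcp case [-119.3   -6.9   29.6] world [0.6066 0.0351 0.0296] z [0.695, -0.001, -0.719] y.CY -0.9999992523214483 F [0.3796 0.4801 0.8989] grip 0.0 w 85.2 q [-0.395   0.419   2.039   0.95    1.0192 -0.7397]
1 rows travel [-1.0, 0.1, 0.5] rot [0.07, -0.01, -0.01]
```

View pics/grip2.png

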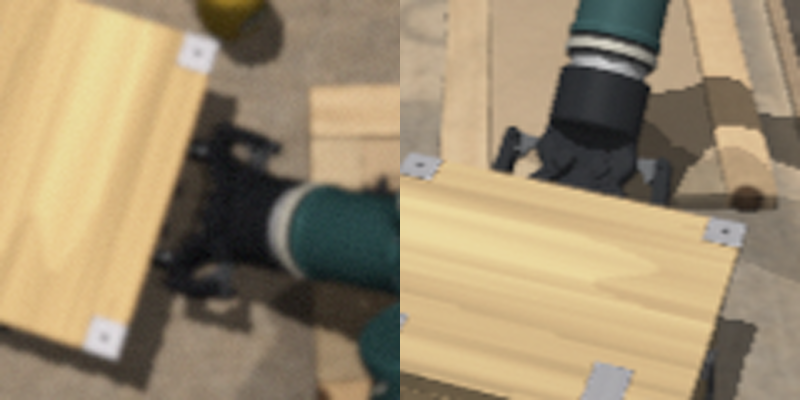

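The fingers straddle the hasp under the lip without contact. Closing now.

Emit:
jog_arm(commands=[{"travel":[-1,0,0.5],"rot":[0,0,0],"claw":100},{"travel":[0,0,0],"rot":[0,0,0],"claw":130},{"travel":[0,0,0],"rot":[0,0,0],"claw":160},{"travel":[0,0,0],"rot":[0,0,0],"claw":200},{"travel":[0,0,0],"rot":[0,0,0],"claw":255}], force=40)

```text
time: 5.3
tool_pos: [0.6076, 0.0331, 0.0292]
tcp_rot: [-2.08, -1.507, -0.842]
wrist_force: [1.4, -3.6, -1.1]
width: 0.366
grip_force: 43.2
```

Emit:
jog_arm(commands=[{"travel":[0,0,0],"rot":[0,0,0],"claw":255},{"travel":[0,0,0],"rot":[0,0,0],"claw":255},{"travel":[0,0,0],"rot":[0,0,0],"claw":255},{"travel":[0,0,0],"rot":[0,0,0],"claw":255},{"travel":[0,0,0],"rot":[0,0,0],"claw":255}])

```text
time: 5.8
tool_pos: [0.6076, 0.0332, 0.0292]
tcp_rot: [-2.08, -1.506, -0.842]
wrist_force: [1.1, -4.8, -0.4]
width: 0.362
grip_force: 43.9
```

Run:
```python
from plan import *
T0=stat()
# constant tool attitude; move follows pull from lid 0, hasp 0..1.2
R=rot(44)
for a,b in [(0,.1),(.1,.2),(.2,.3),(.3,.4),(.4,.5),(.5,.6),(.6,.8),(.8,1.),(1.,1.2)]:
    d=pull(0,b)-pull(0,a); w=CX*d[0]+np.array([0,0,d[1]]); print(a,b,(R.T@w*1e3).round(1))
```

```text
t 5.8 tcp case [-120.7   -8.4   29.2] world [0.6076 0.0332 0.0292] z [0.694, -0.004, -0.72] y.CY -0.9999911230848618 F [ 1.0523 -4.8164 -0.3849] grip 43.85226309299469 w 30.7 q [-0.3968  0.4199  2.0377  0.9499  1.0173 -0.7419]
0 0.1 [-3.3  0.  -5.6]
0.1 0.2 [-2.7  0.  -5.9]
0.2 0.3 [-2.1  0.  -6.1]
0.3 0.4 [-1.5  0.  -6.3]
0.4 0.5 [-0.9  0.  -6.4]
0.5 0.6 [-0.2  0.  -6.4]
0.6 0.8 [  1.5  -0.  -12.8]
0.8 1.0 [  4.   -0.  -12.2]
1.0 1.2 [  6.4  -0.  -11.2]
```

Emit:
jog_arm(commands=[{"travel":[-1.6,0,-2.8],"rot":[0,0,0],"claw":255},{"travel":[-1.6,0,-2.8],"rot":[0,0,0],"claw":255},{"travel":[-1.4,0,-3],"rot":[0,0,0],"claw":255},{"travel":[-1.3,0,-3],"rot":[0,0,0],"claw":255},{"travel":[0,0,0],"rot":[0,0,0],"claw":255}])

```text
time: 6.3
tool_pos: [0.6044, 0.0231, 0.0341]
tcp_rot: [-2.079, -1.503, -0.844]
wrist_force: [7.1, 2.6, -2.1]
width: 0.361
grip_force: 40.8
```

Emit:
jog_arm(commands=[{"travel":[-2,0,-6.1],"rot":[0,0,0],"claw":255},{"travel":[-1.5,0,-6.3],"rot":[0,0,0],"claw":255},{"travel":[-0.9,0,-6.4],"rot":[0,0,0],"claw":255},{"travel":[-0.2,0,-6.4],"rot":[0,0,0],"claw":255},{"travel":[0,0,0],"rot":[0,0,0],"claw":255}])

```text
time: 6.8
tool_pos: [0.5981, 0.0035, 0.0498]
tcp_rot: [-2.077, -1.503, -0.845]
wrist_force: [7.9, 3.4, 0.6]
width: 0.362
grip_force: 40.9
```

Emit:
jog_arm(commands=[{"travel":[0.7,0,-6.4],"rot":[0,0,0],"claw":255},{"travel":[0.8,0,-6.4],"rot":[0,0,0],"claw":255},{"travel":[2,0,-6.1],"rot":[0,0,0],"claw":255},{"travel":[2,0,-6.1],"rot":[0,0,0],"claw":255},{"travel":[3,0,-5.8],"rot":[0,0,0],"claw":255}])

```text
time: 7.3
tool_pos: [0.5934, -0.0107, 0.0769]
tcp_rot: [-2.079, -1.502, -0.845]
wrist_force: [13.0, 6.3, -5.5]
width: 0.355
grip_force: 40.5
```

Run:
```python
from plan import *
from workcell import viewer
T0=stat(); R0=T0[:3,:3]; d=T0[:3,3]-O
# grasp offset along z such that pull fits: solve hasp angle & offset
g=.008
p=np.array([d@CX,d[2]])-g*np.array([R0[:,2]@CX,R0[2,2]])
a=np.linspace(0,1.5,301); e=[np.linalg.norm(pull(0,x)-p) for x in a]; print("hasp est",a[np.argmin(e)],min(e))
ha=1.12; L=[]
for b in np.linspace(0,1.6,9):
    R=rot(44-52*b/1.6); q=pull(b,ha); L.append((se(R,case(q[0],-.0082,q[1])+g*R[:,2]),5)); print(b.round(2),L[-1][0][:3,3])
legs(T0,L)
cv2.imwrite("pics/hasp.png",cv2.resize(viewer.read_camera("side")["color"][130:290,230:390],(480,480),interpolation=cv2.INTER_CUBIC))
```

```text
t 7.3 tcp case [-166.9   -8.6   76.9] world [ 0.5934 -0.0107  0.0769] z [0.696, -0.004, -0.718] y.CY -0.9999908752995564 F [13.0134  6.2916 -5.4951] grip 40.48105716705322 w 30.2 q [-0.4791  0.3488  2.0203  0.8714  1.1168 -0.7002]
hasp est 1.105 0.002125634676190359
0.0 [ 0.5923 -0.0128  0.0774]
0.2 [ 0.5924 -0.0123  0.1302]
0.4 [ 0.5959 -0.0018  0.1818]
0.6 [0.6024 0.0182 0.2302]
0.8 [0.6119 0.047  0.2733]
1.0 [0.6238 0.0833 0.3094]
1.2 [0.6377 0.1258 0.3372]
1.4 [0.6531 0.1727 0.3554]
1.6 [0.6692 0.222  0.3634]
5 rows travel [-0.3, -0.1, -0.4] rot [0.05, -0.02, -0.01]
5 rows travel [7.1, -0.0, -7.9] rot [-0.0, -1.3, -0.0]
5 rows travel [7.7, -0.0, -7.2] rot [0.0, -1.3, 0.0]
5 rows travel [8.3, -0.0, -6.5] rot [0.0, -1.3, 0.0]
5 rows travel [8.8, -0.0, -5.7] rot [-0.0, -1.3, 0.0]
5 rows travel [9.3, 0.0, -4.9] rot [0.0, -1.3, -0.0]
5 rows travel [9.7, 0.0, -4.1] rot [-0.0, -1.3, -0.0]
5 rows travel [10.0, -0.0, -3.2] rot [-0.0, -1.3, 0.0]
5 rows travel [10.3, -0.0, -2.3] rot [0.0, -1.3, -0.0]
```

Emit:
jog_arm(commands=[{"travel":[7.1,0.4,-7.9],"rot":[0,-1.3,0],"claw":255},{"travel":[7.1,0.4,-7.9],"rot":[0,-1.3,0],"claw":255},{"travel":[7.1,0.4,-7.9],"rot":[0,-1.3,0],"claw":255},{"travel":[7.1,0,-7.9],"rot":[0,-1.3,0],"claw":255},{"travel":[7.1,0,-7.9],"rot":[0,-1.3,0],"claw":255}])

```text
time: 7.85
tool_pos: [0.5933, -0.0109, 0.1289]
tcp_rot: [-2.16, -1.561, -0.734]
wrist_force: [10.5, 3.1, -8.0]
width: 0.36
grip_force: 40.7
```

Emit:
jog_arm(commands=[{"travel":[7.7,0,-7.2],"rot":[0,-1.3,0],"claw":255},{"travel":[7.7,0,-7.2],"rot":[0,-1.3,0],"claw":255},{"travel":[7.7,0,-7.2],"rot":[0,-1.3,0],"claw":255},{"travel":[7.7,0,-7.2],"rot":[0,-1.3,0],"claw":255},{"travel":[7.7,0,-7.2],"rot":[0,-1.3,0],"claw":255}])

```text
time: 8.35
tool_pos: [0.5965, -0.0009, 0.1799]
tcp_rot: [-2.237, -1.617, -0.62]
wrist_force: [9.9, 1.7, -8.5]
width: 0.355
grip_force: 40.9
```

Run:
```python
from plan import *
from workcell import viewer
stat()
im=[viewer.read_camera("side")["color"][90:290,200:400],viewer.read_camera("top")["color"][130:330,150:350]]
cv2.imwrite("pics/lid1.png",np.hstack([cv2.resize(i,(400,400),interpolation=cv2.INTER_CUBIC) for i in im]))
```

```text
t 8.35 tcp case [-156.6   -8.5  179.9] world [ 0.5965 -0.0009  0.1799] z [0.514, -0.003, -0.858] y.CY -0.999995703711825 F [ 9.8634  1.7305 -8.4554] grip 40.92159569263458 w 30.2 q [-0.3496  0.1445  1.9416  0.5985  1.1479 -0.3082]
```

View pics/lid1.png

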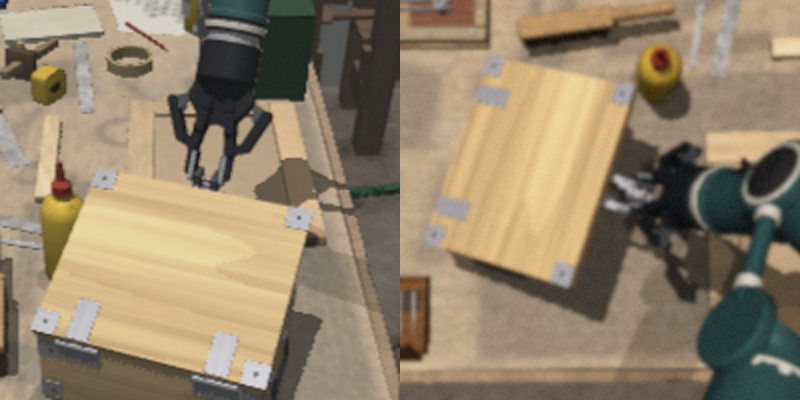

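The lid is rising with the hasp in the grip. Its front corner in the side view has moved from row 206 to row 179. I'll continue the arc.

Emit:
jog_arm(commands=[{"travel":[8.3,0,-6.5],"rot":[0,-1.3,0],"claw":255},{"travel":[8.3,0,-6.5],"rot":[0,-1.3,0],"claw":255},{"travel":[8.3,0,-6.5],"rot":[0,-1.3,0],"claw":255},{"travel":[8.3,0,-6.5],"rot":[0,-1.3,0],"claw":255},{"travel":[8.3,0,-6.5],"rot":[0,-1.3,0],"claw":255}])

```text
time: 8.95
tool_pos: [0.6028, 0.0184, 0.2276]
tcp_rot: [-2.311, -1.671, -0.5]
wrist_force: [8.9, -0.3, -7.5]
width: 0.358
grip_force: 42.5
```

Emit:
jog_arm(commands=[{"travel":[8.8,0,-5.7],"rot":[0,-1.3,0],"claw":255},{"travel":[8.8,0,-5.7],"rot":[0,-1.3,0],"claw":255},{"travel":[8.8,0,-5.7],"rot":[0,-1.3,0],"claw":255},{"travel":[8.8,0,-5.7],"rot":[0,-1.3,0],"claw":255},{"travel":[8.8,0,-5.7],"rot":[0,-1.3,0],"claw":255}])

```text
time: 9.45
tool_pos: [0.6118, 0.0464, 0.2702]
tcp_rot: [-2.38, -1.722, -0.373]
wrist_force: [7.1, -4.0, -6.1]
width: 0.36
grip_force: 42.3
```

Emit:
jog_arm(commands=[{"travel":[9.3,0,-4.9],"rot":[0,-1.3,0],"claw":255},{"travel":[9.3,0,-4.9],"rot":[0,-1.3,0],"claw":255},{"travel":[9.3,0,-4.9],"rot":[0,-1.3,0],"claw":255},{"travel":[9.3,0,-4.9],"rot":[0,-1.3,0],"claw":255},{"travel":[9.3,0,-4.9],"rot":[0,-1.3,0],"claw":255}])

```text
time: 9.95
tool_pos: [0.6235, 0.082, 0.3064]
tcp_rot: [-2.446, -1.769, -0.24]
wrist_force: [5.0, -4.9, -4.9]
width: 0.358
grip_force: 42.1
```

Run:
```python
from plan import *
T0=stat(); g=.008; L=[]
for b in (1.2,1.4,1.6):
    R=rot(44-52*b/1.6); q=pull(b,1.12); L.append((se(R,case(q[0],-.0085,q[1])+g*R[:,2]),5))
legs(T0,L)
```

```text
t 9.95 tcp case [-69.4  -8.3 306.4] world [0.6235 0.082  0.3064] z [0.194, -0.001, -0.981] y.CY -0.9999985767121673 F [ 4.9713 -4.9112 -4.9377] grip 42.050519585609436 w 30.5 q [-0.0112  0.0926  1.6786  0.1919  1.3148  0.2635]
5 rows travel [10.0, 0.0, -4.7] rot [0.01, -1.23, -0.02]
5 rows travel [10.0, 0.0, -3.2] rot [-0.0, -1.3, 0.0]
5 rows travel [10.3, 0.0, -2.3] rot [0.0, -1.3, -0.0]
```

Emit:
jog_arm(commands=[{"travel":[10,0,-4.5],"rot":[0,-1.3,0],"claw":255},{"travel":[10,0,-4.5],"rot":[0,-1.3,0],"claw":255},{"travel":[10,0,-4.5],"rot":[0,-1.3,0],"claw":255},{"travel":[10,0,-4.5],"rot":[0,-1.3,0],"claw":255},{"travel":[10,0,-4.5],"rot":[0,-1.3,0],"claw":255}])

```text
time: 10.45
tool_pos: [0.6376, 0.1259, 0.3356]
tcp_rot: [-2.505, -1.812, -0.101]
wrist_force: [6.5, -3.9, -5.8]
width: 0.356
grip_force: 41.0
```

Emit:
jog_arm(commands=[{"travel":[10,0,-3.2],"rot":[0,-1.3,0],"claw":255},{"travel":[10,0,-3.2],"rot":[0,-1.3,0],"claw":255},{"travel":[10,0,-3.2],"rot":[0,-1.3,0],"claw":255},{"travel":[10,0,-3.2],"rot":[0,-1.3,0],"claw":255},{"travel":[10,0,-3.2],"rot":[0,-1.3,0],"claw":255}])

```text
time: 10.95
tool_pos: [0.6527, 0.1724, 0.3541]
tcp_rot: [2.531, 1.83, -0.043]
wrist_force: [4.2, -5.2, -3.5]
width: 0.356
grip_force: 40.3
```

Emit:
jog_arm(commands=[{"travel":[10.2,0,-2.3],"rot":[0,-1.3,0],"claw":255},{"travel":[10.2,0,-2.3],"rot":[0,-1.3,0],"claw":255},{"travel":[10.2,0,-2.3],"rot":[0,-1.3,0],"claw":255},{"travel":[10.2,0,-2.3],"rot":[0,-1.3,0],"claw":255},{"travel":[10.2,0,-2.3],"rot":[0,-1.3,0],"claw":255}])

```text
time: 11.45
tool_pos: [0.6686, 0.2216, 0.3617]
tcp_rot: [2.473, 1.788, -0.184]
wrist_force: [2.6, -5.3, -3.8]
width: 0.352
grip_force: 39.9
```

Run:
```python
from plan import *
from workcell import viewer
T0=stat(); g=.008; R=rot(-8); q=pull(1.6,1.12)
legs(T0,[(se(R,case(q[0],-.0085,q[1])+g*R[:,2]),1)])
C=[viewer.read_camera("side"),viewer.read_camera("top")]
np.savez("side1.npz",**C[0]);np.savez("top1.npz",**C[1])
im=[C[0]["color"][20:320,130:430],C[1]["color"][110:310,130:330]]
cv2.imwrite("pics/lid2.png",np.hstack([cv2.resize(i,(400,400),interpolation=cv2.INTER_CUBIC) for i in im]))
```

```text
t 11.45 tcp case [ 77.2  -7.8 361.7] world [0.6686 0.2216 0.3617] z [-0.146, 0.002, -0.989] y.CY -0.9999953489063113 F [ 2.5938 -5.2705 -3.8381] grip 39.8520290851593 w 29.9 q [ 0.3412  0.3395  1.2799 -0.1149  1.6138  0.6605]
1 rows travel [0.4, 0.7, -1.8] rot [-0.13, 0.42, -0.12]
```

View pics/lid2.png

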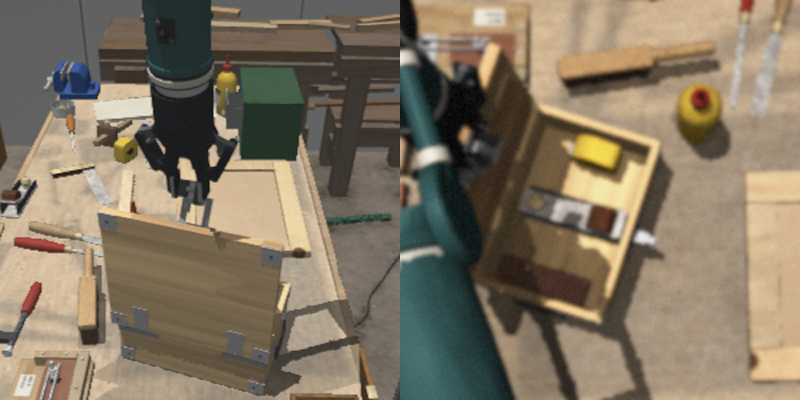

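The picture shows the lid standing upright, the plane in the middle of the case (top px about (217,219)), the yellow tape at the +x-world end and the dark offcut at the near end. Next I'll check the lid angle and measure the plane.

Run:
```python
from plan import *
S=np.load("side1.npz"); T=np.load("top1.npz")
for b in (1.45,1.5,1.55,1.6,1.65,1.7):
    c,s=np.cos(b),np.sin(b); v=(-.226,.015); x=.092+v[0]*c+v[1]*s; z=.104-v[0]*s+v[1]*c
    print(b,proj(S,case(x,-.134,z)).round(1),proj(S,case(x,.134,z)).round(1))
x0,y0,w,h=185,195,70,45
cr=T["color"][y0:y0+h,x0:x0+w]
big=cv2.resize(cr,None,fx=8,fy=8,interpolation=cv2.INTER_CUBIC); cv2.imwrite("pics/plane.png",big)
```

```text
1.45 [210.2 169. ] [344.4 197. ]
1.5 [207.6 171.9] [343.1 200.4]
1.55 [204.9 175. ] [341.7 204.2]
1.6 [202.3 178.5] [340.3 208.2]
1.65 [199.6 182.3] [338.8 212.6]
1.7 [197.  186.3] [337.2 217.3]
```

View pics/plane.png

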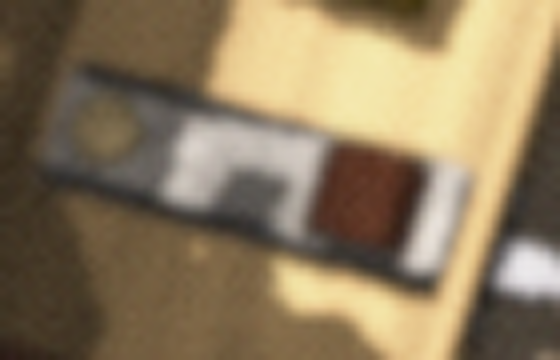

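The crop shows the plane's outline corners at about (80,65), (472,165), (430,290) and (40,175) in the 8× crop. Its brown knob is at the front end, near (365,200).

Run:
```python
from plan import *
T=np.load("top1.npz")
cs=[(np.array(p)/8+[185-.44,195-.44]) for p in [(80,65),(472,165),(430,290),(40,175)]]
for z in (.025,.045):
    W=np.array([ray(T,p,z) for p in cs]); m=W.mean(0); d=m-O
    print(z,m,"case",d@CX,d@CY,"sides",[np.linalg.norm(W[i]-W[(i+1)%4]).round(4) for i in range(4)],"ang",[np.degrees(np.arctan2(*(W[a]-W[b])[[1,0]])).round(2) for a,b in((0,1),(3,2))])
T0=stat(); R=T0[:3,:3]
# door rail corners by lines in the first picture
D=np.load("top0.npz")
q=quad(D["color"],[(303,197),(440,195),(444,298),(305,299)],3); W=np.array([ray(D,p,.019) for p in q]); print(W)
for a,b in ((211,244),(194,212)): pass
```

```text
0.025 [0.6458 0.1499 0.025 ] case 0.0019558724650752648 -0.008363484554337284 sides [np.float64(0.1465), np.float64(0.0477), np.float64(0.1466), np.float64(0.0424)] ang [np.float64(75.48), np.float64(73.41)]
0.045 [0.6427 0.1477 0.045 ] case -0.0010114817796910737 -0.006116740540166362 sides [np.float64(0.1444), np.float64(0.047), np.float64(0.1446), np.float64(0.0418)] ang [np.float64(75.48), np.float64(73.41)]
t 11.55 tcp case [ 79.5  -7.7 361.6] world [0.6693 0.2237 0.3616] z [-0.143, 0.001, -0.99] y.CY -0.9999990236190134 F [ 4.0469 -2.1851 -2.7395] grip 40.536423325538635 w 29.9 q [ 0.3427  0.3405  1.2786 -0.1127  1.6118  0.6602]
[[ 0.7083 -0.1004  0.019 ]
 [ 0.7082 -0.4981  0.019 ]
 [ 0.4147 -0.5023  0.019 ]
 [ 0.4082 -0.1039  0.019 ]]
```

Emit:
jog_arm(commands=[{"travel":[0,0,0],"rot":[0,0,0],"claw":150},{"travel":[0,0,0],"rot":[0,0,0],"claw":90},{"travel":[0,0,0],"rot":[0,0,0],"claw":0},{"travel":[0,0,0],"rot":[0,0,0],"claw":0},{"travel":[0,0,0],"rot":[0,0,0],"claw":0}])

```text
time: 12.05
tool_pos: [0.6698, 0.2233, 0.3648]
tcp_rot: [2.474, 1.79, -0.169]
wrist_force: [-0.3, -0.1, -0.3]
width: 0.998
grip_force: 0.0
```

Emit:
jog_arm(commands=[{"travel":[0,0,-8],"rot":[0,0,0],"claw":0},{"travel":[0,0,-12],"rot":[0,0,0],"claw":0},{"travel":[0,0,-20],"rot":[0,0,0],"claw":0},{"travel":[0,0,-25],"rot":[0,0,0],"claw":0},{"travel":[0,0,-25],"rot":[0,0,0],"claw":0}])

```text
time: 12.55
tool_pos: [0.6734, 0.2356, 0.4552]
tcp_rot: [2.474, 1.791, -0.17]
wrist_force: [0.0, 0.5, 0.0]
width: 1.003
grip_force: 0.0
```

Run:
```python
from plan import *
from workcell import viewer
stat()
C=[viewer.read_camera("side"),viewer.read_camera("top")]
np.savez("side2.npz",**C[0]);np.savez("top2.npz",**C[1])
S,T=C
a=cv2.resize(S["color"][40:290,180:380],(400,500),interpolation=cv2.INTER_CUBIC)
b=cv2.resize(T["color"][180:255,180:255],(400,400),interpolation=cv2.INTER_CUBIC); b=cv2.copyMakeBorder(b,0,100,0,0,0)
cv2.imwrite("pics/open.png",np.hstack([a,b]))
```

```text
t 12.55 tcp case [ 92.   -7.9 455.2] world [0.6734 0.2356 0.4552] z [-0.138, -0.002, -0.99] y.CY -0.999997629664108 F [0.0323 0.4649 0.0136] grip 0.0 w 85.2 q [ 0.3549  0.3607  1.086  -0.1119  1.7788  0.6542]
```

View pics/open.png

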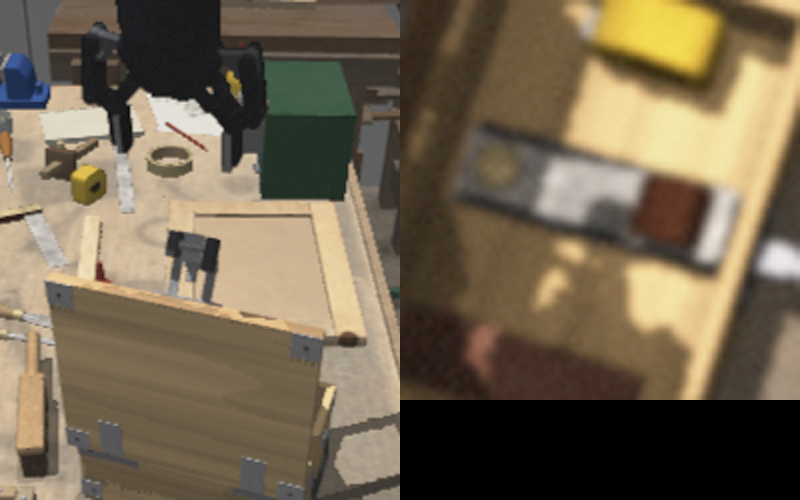

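The lid stands open with the hasp raised, and the plane agrees with the earlier measurement: centre about case (1.5, -7.5) mm, yaw about 74.4°. I'll grip it 10 mm forward of centre, which keeps clear of the hasp.

Run:
```python
from plan import *
T0=stat(); th=np.radians(74.4); ax=np.array([np.cos(th),np.sin(th),0]); yy=np.array([np.sin(th),-np.cos(th),0])
R=rot(0,yy); C=case(.0015,-.0075,0)-.010*ax; print(C)
Z=np.array([0,0,1.])
legs(T0,[(se(R,C+.45*Z),5),(se(R,C+.08*Z),10),(se(R,C+.021*Z),5)])
```

```text
t 12.65 tcp case [ 93.   -8.7 459.6] world [0.6745 0.2362 0.4596] z [-0.133, -0.008, -0.991] y.CY -0.9999623247469154 F [0.1617 0.6052 0.866 ] grip 0.0 w 84.9 q [ 0.3552  0.3582  1.081  -0.1119  1.7778  0.6543]
[0.6421 0.1401 0.    ]
5 rows travel [-20.1, -0.5, 3.5] rot [0.06, 1.53, -0.52]
10 rows travel [0.0, 0.0, 37.0] rot [0.0, 0.0, -0.0]
5 rows travel [0.0, 0.0, 11.8] rot [0.0, 0.0, -0.0]
```

Emit:
jog_arm(commands=[{"travel":[-20.1,-0.5,3.5],"rot":[0,1.57,-0.52],"claw":60},{"travel":[-20.1,-0.5,3.5],"rot":[0,1.57,-0.52],"claw":60},{"travel":[-20.1,-0.5,3.5],"rot":[0,1.57,-0.52],"claw":60},{"travel":[-20.1,-0.5,3.5],"rot":[0,1.57,-0.52],"claw":60},{"travel":[-20.1,-0.5,3.5],"rot":[0,1.57,-0.52],"claw":60}])

```text
time: 13.15
tool_pos: [0.6406, 0.1385, 0.444]
tcp_rot: [-2.501, -1.899, 0.003]
wrist_force: [-0.2, -0.8, 1.2]
width: 0.767
grip_force: 0.0
```

Emit:
jog_arm(commands=[{"travel":[0,0,30],"rot":[0,0,0],"claw":60},{"travel":[0,0,30],"rot":[0,0,0],"claw":60},{"travel":[0,0,30],"rot":[0,0,0],"claw":60},{"travel":[0,0,30],"rot":[0,0,0],"claw":60},{"travel":[0,0,30],"rot":[0,0,0],"claw":60}])

```text
time: 13.65
tool_pos: [0.6403, 0.1387, 0.2928]
tcp_rot: [-2.503, -1.899, 0.005]
wrist_force: [0.1, 0.6, 0.5]
width: 0.77
grip_force: 0.0
```

Emit:
jog_arm(commands=[{"travel":[0,0,30],"rot":[0,0,0],"claw":60},{"travel":[0,0,30],"rot":[0,0,0],"claw":60},{"travel":[0,0,30],"rot":[0,0,0],"claw":60},{"travel":[0,0,30],"rot":[0,0,0],"claw":60},{"travel":[0,0,30],"rot":[0,0,0],"claw":60}])

```text
time: 14.15
tool_pos: [0.64, 0.1386, 0.1428]
tcp_rot: [-2.502, -1.899, 0.005]
wrist_force: [-0.6, 0.6, 0.5]
width: 0.758
grip_force: 0.0
```

Run:
```python
from plan import *
T0=stat(); th=np.radians(74.4); ax=np.array([np.cos(th),np.sin(th),0]); yy=np.array([np.sin(th),-np.cos(th),0])
R=rot(0,yy); C=case(.0015,-.0075,0)-.010*ax
Z=np.array([0,0,1.])
legs(T0,[(se(R,C+.05*Z),5),(se(R,C+.021*Z),5)])
```

```text
t 14.15 tcp case [-10.5  -6.4 142.8] world [0.64   0.1386 0.1428] z [-0.002, 0.002, -1.0] y.CY -0.9990204359951483 F [-0.551   0.6188  0.4921] grip 0.0 w 64.5 q [ 0.1758  0.2933  1.7351 -0.0013  1.116   0.449 ]
5 rows travel [0.4, 0.4, 18.6] rot [-0.02, 0.03, -0.0]
5 rows travel [0.0, 0.0, 5.8] rot [0.0, 0.0, -0.0]
```

Emit:
jog_arm(commands=[{"travel":[0.4,0.4,18.5],"rot":[0,0,0],"claw":60},{"travel":[0.4,0.4,18.5],"rot":[0,0,0],"claw":60},{"travel":[0.4,0.4,18.5],"rot":[0,0,0],"claw":60},{"travel":[0.4,0.4,18.5],"rot":[0,0,0],"claw":60},{"travel":[0.4,0.4,18.5],"rot":[0,0,0],"claw":60}])

```text
time: 14.65
tool_pos: [0.643, 0.1399, 0.0516]
tcp_rot: [2.503, 1.898, -0.003]
wrist_force: [0.1, 0.5, 0.8]
width: 0.767
grip_force: 0.0
```

Emit:
jog_arm(commands=[{"travel":[0,0,7],"rot":[0,0,0],"claw":60},{"travel":[0,0,7],"rot":[0,0,0],"claw":60},{"travel":[0,0,7],"rot":[0,0,0],"claw":60},{"travel":[0,0,5],"rot":[0,0,0],"claw":60},{"travel":[0,0,2],"rot":[0,0,0],"claw":60}])

```text
time: 15.15
tool_pos: [0.6417, 0.1398, 0.0228]
tcp_rot: [-2.502, -1.899, 0.007]
wrist_force: [-0.5, -0.1, -0.2]
width: 0.76
grip_force: 0.0
```

Emit:
jog_arm(commands=[{"travel":[0,0,0],"rot":[0,0,0],"claw":90},{"travel":[0,0,0],"rot":[0,0,0],"claw":110},{"travel":[0,0,0],"rot":[0,0,0],"claw":130},{"travel":[0,0,0],"rot":[0,0,0],"claw":200},{"travel":[0,0,0],"rot":[0,0,0],"claw":255}], force=60)

```text
time: 15.65
tool_pos: [0.6423, 0.14, 0.0236]
tcp_rot: [-2.502, -1.899, 0.005]
wrist_force: [0.5, -0.3, 0.7]
width: 0.503
grip_force: 61.5
```

Run:
```python
from plan import *
stat()
```

```text
t 15.65 tcp case [-8.5 -8.1 23.6] world [0.6423 0.14   0.0236] z [-0.002, 0.002, -1.0] y.CY -0.9990035187015855 F [ 0.5052 -0.2815  0.677 ] grip 61.48684514439083 w 42.7 q [ 0.1773  0.424   1.8044 -0.0014  0.9161  0.4504]
```

Emit:
jog_arm(commands=[{"travel":[0,0,-5],"rot":[0,0,0],"claw":255},{"travel":[0,0,-15],"rot":[0,0,0],"claw":255},{"travel":[0,0,-30],"rot":[0,0,0],"claw":255},{"travel":[0,0,-40],"rot":[0,0,0],"claw":255},{"travel":[0,0,-40],"rot":[0,0,0],"claw":255}])

```text
time: 16.15
tool_pos: [0.6414, 0.1401, 0.1542]
tcp_rot: [-2.501, -1.898, 0.009]
wrist_force: [0.7, 0.2, -5.8]
width: 0.499
grip_force: 62.5
```

Emit:
jog_arm(commands=[{"travel":[0,0,-40],"rot":[0,0,0],"claw":255},{"travel":[0,0,-30],"rot":[0,0,0],"claw":255},{"travel":[0,0,-10],"rot":[0,0,0],"claw":255},{"travel":[0,0,0],"rot":[0,0,0],"claw":255},{"travel":[0,0,0],"rot":[0,0,0],"claw":255}])

```text
time: 16.65
tool_pos: [0.6415, 0.1401, 0.2313]
tcp_rot: [-2.501, -1.898, 0.01]
wrist_force: [-0.4, -0.2, -6.5]
width: 0.499
grip_force: 62.5
```

```bash
cat > rail.py <<'E'
from plan import *
def seg(c,a,b,half,z):
    l=edge_line(c["color"],a,b,half); out=[]
    for x in ("a","b"):
        y=(a if x=="a" else b)[1]; out.append(ray(c,(-(l[1]*y+l[2])/l[0],y),z))
    m=(out[0]+out[1])/2; d=out[0]-out[1]; return m,np.degrees(np.arctan2(d[1],d[0])),out
D=np.load("top0.npz")
print("outer",seg(D,(303.0,212),(305,283),3,.019)[:2]); print("inner",seg(D,(319,212),(320,283),3,.019)[:2])
E
python3 - <<'E'
import rail
from rail import *
def hseg(a,b):
    l=edge_line(D["color"],a,b,3); return [ray(D,(x,-(l[0]*x+l[2])/l[1]),.019) for x in (a[0],b[0])]
print("far side",hseg((325,195),(420,195))); print("near side",hseg((325,299),(420,298)))
T0=stat(); th=np.radians(.5); R=rot(0,np.array([np.sin(th),-np.cos(th),0])); print(R)
from workcell import viewer
S=viewer.read_camera("side")["color"]; T=viewer.read_camera("top")["color"]
cv2.imwrite("pics/held.png",np.hstack([cv2.resize(S[60:300,200:400],(400,480)),cv2.resize(T[130:310,180:330],(400,480))]))
E
```

```text
outer (array([ 0.5567, -0.1021,  0.019 ]), np.float64(0.9303790339233835))
inner (array([ 0.5566, -0.1446,  0.019 ]), np.float64(0.04596321588902324))
far side [array([ 0.7074, -0.1651,  0.019 ]), array([ 0.7129, -0.4444,  0.019 ])]
near side [array([ 0.4098, -0.1597,  0.019 ]), array([ 0.4142, -0.4301,  0.019 ])]
t 16.65 tcp case [ -8.7  -7.4 231.3] world [0.6415 0.1401 0.2313] z [-0.004, 0.005, -1.0] y.CY -0.9989990973938427 F [-0.35   -0.2465 -6.5201] grip 62.49838263698621 w 42.4 q [ 0.1776  0.2338  1.6411 -0.0011  1.2732  0.4503]
[[ 1.      0.0087  0.    ]
 [ 0.0087 -1.      0.    ]
 [ 0.      0.     -1.    ]]
```

View pics/held.png

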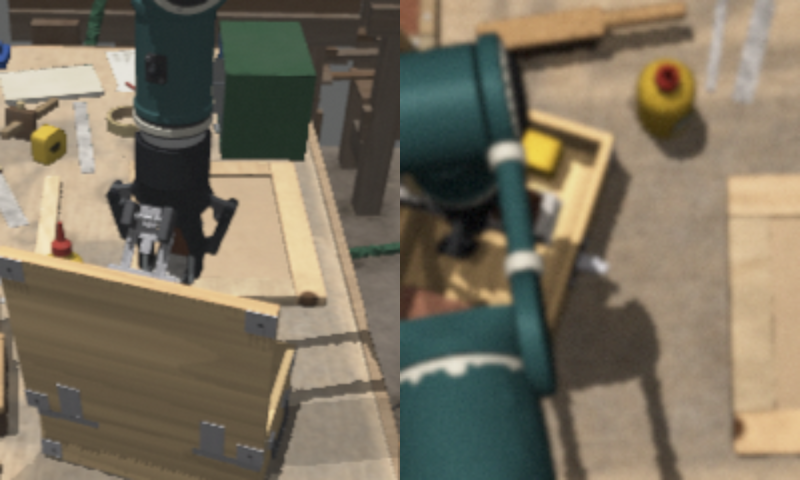

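The side view shows the plane held clear over the case with the lid still upright. That was one view more than the ten allowed, so I'll check by numbers only from here. The rail centre comes out at about (0.558,-0.124) with the door yaw about 1.0°. I'll carry the plane there.

Run:
```python
from plan import *
T0=stat(); th=np.radians(1.0); dx=np.array([np.cos(th),np.sin(th),0]); R=rot(0,np.array([np.sin(th),-np.cos(th),0]))
P=np.array([.558,-.124,0])-.010*dx; Z=np.array([0,0,1.]); print(P)
legs(T0,[(se(R,P+.20*Z),15),(se(R,P+.04*Z),10)])
```

```text
t 16.75 tcp case [ -8.9  -6.9 229.9] world [0.6409 0.14   0.2299] z [-0.005, 0.007, -1.0] y.CY -0.9989862700348787 F [-0.1841  0.1598 -6.1388] grip 62.4915639316896 w 42.4 q [ 0.1776  0.235   1.6421 -0.0011  1.2732  0.4503]
[ 0.548  -0.1242  0.    ]
15 rows travel [-17.2, 10.1, 2.0] rot [-0.01, 0.03, 4.89]
10 rows travel [0.0, 0.0, 16.0] rot [0.0, 0.0, 0.0]
```

Emit:
jog_arm(commands=[{"travel":[-17.2,10.1,2],"rot":[0,0,4.89],"claw":255},{"travel":[-17.2,10.1,2],"rot":[0,0,4.89],"claw":255},{"travel":[-17.2,10.1,2],"rot":[0,0,4.89],"claw":255},{"travel":[-17.2,10.1,2],"rot":[0,0,4.89],"claw":255},{"travel":[-17.2,10.1,2],"rot":[0,0,4.89],"claw":255}])

```text
time: 17.25
tool_pos: [0.6502, 0.0408, 0.2204]
tcp_rot: [-2.849, -1.321, 0.012]
wrist_force: [0.1, -0.8, -6.1]
width: 0.494
grip_force: 62.3
```

Emit:
jog_arm(commands=[{"travel":[-17.2,10.1,2],"rot":[0,0,4.89],"claw":255},{"travel":[-17.2,10.1,2],"rot":[0,0,4.89],"claw":255},{"travel":[-17.2,10.1,2],"rot":[0,0,4.89],"claw":255},{"travel":[-17.2,10.1,2],"rot":[0,0,4.89],"claw":255},{"travel":[-17.2,10.1,2],"rot":[0,0,4.89],"claw":255}])

```text
time: 17.75
tool_pos: [0.6169, -0.0525, 0.2108]
tcp_rot: [-3.065, -0.687, 0.012]
wrist_force: [0.7, -0.6, -6.0]
width: 0.498
grip_force: 62.3
```

Emit:
jog_arm(commands=[{"travel":[-17.2,10.1,2],"rot":[0,0,4.89],"claw":255},{"travel":[-17.2,10.1,2],"rot":[0,0,4.89],"claw":255},{"travel":[-17.2,10.1,2],"rot":[0,0,4.89],"claw":255},{"travel":[-17.2,10.1,2],"rot":[0,0,4.89],"claw":255},{"travel":[-17.2,10.1,2],"rot":[0,0,4.89],"claw":255}])

```text
time: 18.25
tool_pos: [0.548, -0.1235, 0.2014]
tcp_rot: [3.141, 0.023, -0.011]
wrist_force: [0.6, -0.2, -6.1]
width: 0.5
grip_force: 62.3
```

Run:
```python
from plan import *
T0=stat(); th=np.radians(1.0); dx=np.array([np.cos(th),np.sin(th),0]); R=rot(0,np.array([np.sin(th),-np.cos(th),0]))
P=np.array([.558,-.124,0])-.010*dx; Z=np.array([0,0,1.]); print(T0[:3,:3])
legs(T0,[(se(R,P+.05*Z),10)])
```

```text
t 18.25 tcp case [-288.2   -0.6  201.4] world [ 0.548  -0.1235  0.2014] z [-0.003, 0.007, -1.0] y.CY -0.3252493235935993 F [ 0.5836 -0.1765 -6.1449] grip 62.31384283339139 w 42.5 q [-0.2645  0.0762  1.8782 -0.0026  1.1939  1.2928]
[[ 0.9999  0.0145 -0.007 ]
 [ 0.0145 -0.9999 -0.0006]
 [-0.0071  0.0005 -1.    ]]
10 rows travel [0.1, 0.1, 15.1] rot [0.0, 0.04, -0.02]
```

Emit:
jog_arm(commands=[{"travel":[0.1,0.1,30],"rot":[0,0.1,-0.04],"claw":255},{"travel":[0.1,0.1,30],"rot":[0,0.1,-0.04],"claw":255},{"travel":[0.1,0.1,30],"rot":[0,0.1,-0.04],"claw":255},{"travel":[0.1,0.1,30],"rot":[0,0.1,-0.04],"claw":255},{"travel":[0.1,0.1,30],"rot":[0,0,-0.04],"claw":255}])

```text
time: 18.75
tool_pos: [0.5486, -0.1235, 0.0509]
tcp_rot: [3.141, 0.034, 0.001]
wrist_force: [0.6, -0.9, -6.3]
width: 0.496
grip_force: 62.4
```

Emit:
jog_arm(commands=[{"travel":[0,0,5],"rot":[0,0,0],"claw":255},{"travel":[0,0,4],"rot":[0,0,0],"claw":255},{"travel":[0,0,3],"rot":[0,0,0],"claw":255},{"travel":[0,0,2],"rot":[0,0,0],"claw":255},{"travel":[0,0,0],"rot":[0,0,0],"claw":255}])

```text
time: 19.25
tool_pos: [0.5515, -0.1242, 0.0413]
tcp_rot: [3.139, 0.034, 0.01]
wrist_force: [-0.1, 0.5, -4.8]
width: 0.498
grip_force: 63.4
```

Run:
```python
from plan import *
from workcell import viewer
T0=stat(); print(T0[:3,:3])
c=viewer.read_camera("top"); np.savez("top3.npz",**c); D=np.load("top0.npz")
s=viewer.read_camera("side"); np.savez("side3.npz",**s); D2=np.load("side0.npz")
# difference against the first picture near the rail: extent of the plane's ends
for nm,a,b,z in (("top",c,D,.04),("side",s,D2,.04)):
    m=(np.abs(a["color"].astype(int)-b["color"]).sum(-1)>90).astype(np.uint8)
    for X in np.arange(.44,.68,.01):
        uv=[proj(a,[X,y,z]).round().astype(int) for y in (-.14,-.125,-.11)]
        print(nm,round(X,2),[int(m[v,u]) for u,v in uv],[a["color"][v,u].tolist() for u,v in uv])
```

```text
t 19.25 tcp case [-287.8   -4.2   41.3] world [ 0.5515 -0.1242  0.0413] z [-0.0, -0.006, -1.0] y.CY -0.3320702721874919 F [-0.062   0.5123 -4.7749] grip 63.39970037690364 w 42.3 q [-0.2653  0.2466  2.0092 -0.0005  0.8793  1.2841]
[[ 0.9997  0.0217  0.0061]
 [ 0.0217 -0.9998 -0.0021]
 [ 0.006   0.0022 -1.    ]]
top 0.44 [1, 1, 1] [[76, 76, 45], [75, 75, 48], [75, 75, 52]]
top 0.45 [1, 1, 1] [[57, 58, 33], [70, 72, 45], [74, 72, 41]]
top 0.46 [1, 1, 1] [[62, 68, 46], [66, 66, 38], [77, 75, 46]]
top 0.47 [1, 1, 0] [[64, 83, 97], [64, 80, 92], [101, 122, 131]]
top 0.48 [1, 1, 1] [[65, 83, 95], [62, 81, 93], [84, 107, 126]]
top 0.49 [1, 1, 1] [[80, 84, 89], [68, 72, 78], [62, 67, 71]]
top 0.5 [1, 1, 1] [[56, 61, 68], [39, 44, 48], [109, 118, 122]]
top 0.51 [1, 1, 1] [[17, 20, 35], [8, 15, 22], [77, 83, 91]]
top 0.52 [1, 1, 1] [[13, 19, 30], [18, 20, 27], [32, 34, 46]]
top 0.53 [1, 1, 1] [[31, 34, 27], [27, 31, 27], [32, 33, 37]]
top 0.54 [1, 1, 1] [[25, 23, 11], [25, 24, 14], [24, 23, 24]]
top 0.55 [1, 1, 1] [[44, 44, 26], [33, 34, 19], [31, 32, 24]]
top 0.56 [1, 1, 1] [[59, 59, 32], [55,
[... 1760 characters left out ...]
 [45, 43, 42]]
side 0.59 [1, 1, 1] [[69, 70, 71], [90, 91, 91], [45, 45, 44]]
side 0.6 [1, 1, 1] [[78, 86, 90], [93, 95, 96], [44, 43, 41]]
side 0.61 [1, 1, 1] [[107, 138, 151], [65, 77, 81], [45, 43, 42]]
side 0.62 [0, 1, 1] [[109, 142, 156], [61, 75, 80], [46, 45, 44]]
side 0.63 [1, 1, 0] [[60, 60, 60], [207, 214, 217], [161, 159, 160]]
side 0.64 [0, 0, 0] [[145, 176, 200], [149, 175, 196], [174, 172, 173]]
side 0.65 [0, 0, 0] [[154, 152, 153], [162, 158, 160], [170, 168, 170]]
side 0.66 [0, 0, 0] [[116, 139, 157], [131, 141, 150], [164, 167, 175]]
side 0.67 [0, 0, 0] [[168, 206, 226], [165, 195, 216], [163, 181, 201]]
side 0.68 [0, 0, 0] [[156, 197, 222], [182, 185, 188], [145, 198, 231]]
```

Run:
```python
from plan import *
s=monitor.read_state(); stat()
for k in ("torque","joint_torque","joint_vel","wrist_force","tcp_rot"): print(k,s[k])
```

```text
t 19.35 tcp case [-287.8   -4.    41.2] world [ 0.5514 -0.1241  0.0412] z [-0.0, -0.006, -1.0] y.CY -0.33206958747824195 F [ 0.1683 -0.4038 -5.7596] grip 63.39940625592135 w 42.6 q [-0.2653  0.2466  2.0095 -0.0005  0.8793  1.2841]
torque [ 0.0097 -0.0207 -0.0004]
joint_torque [ -0.002  -46.4751 -32.0882  -0.0029  -0.0296   0.    ]
joint_vel [-0.0012  0.0007  0.003   0.0003  0.0004  0.0003]
wrist_force [ 0.1683 -0.4038 -5.7596]
tcp_rot [3.1393 0.0341 0.0092]
```

Emit:
jog_arm(commands=[{"travel":[0,0,0],"rot":[0,0,0],"claw":255},{"travel":[0,0,0],"rot":[0,0,0],"claw":255},{"travel":[0,0,0],"rot":[0,0,0],"claw":255},{"travel":[0,0,0],"rot":[0,0,0],"claw":255},{"travel":[0,0,0],"rot":[0,0,0],"claw":255}])

```text
time: 19.85
tool_pos: [0.5505, -0.1239, 0.0401]
tcp_rot: [3.14, 0.034, 0.006]
wrist_force: [-0.0, -1.4, -4.8]
width: 0.498
grip_force: 63.4
```

Run:
```python
from plan import *
s=monitor.read_state(); stat()
for k in ("torque","joint_torque","joint_vel","wrist_force","tcp_rot"): print(k,s[k])
```

```text
t 19.85 tcp case [-287.8   -3.1   40.1] world [ 0.5505 -0.1239  0.0401] z [-0.0, -0.004, -1.0] y.CY -0.3320444684607981 F [-0.0077 -1.4144 -4.8262] grip 63.39971708657686 w 42.4 q [-0.2653  0.2478  2.0105 -0.0004  0.8791  1.2841]
torque [ 0.0001 -0.0014  0.0282]
joint_torque [  0.0005 -46.7107 -32.1411  -0.0028  -0.0248  -0.0001]
joint_vel [-0.0013  0.001   0.0013 -0.0014 -0.0024  0.0006]
wrist_force [-0.0077 -1.4144 -4.8262]
tcp_rot [3.1399 0.0341 0.0062]
```

There's no real contact: the wrist carries only the plane's weight, and the arm simply lags on small slow moves. I'll go on down using feedback.

Emit:
jog_arm(commands=[{"travel":[0,0,1.5],"rot":[0,0,0],"claw":255},{"travel":[0,0,1.5],"rot":[0,0,0],"claw":255},{"travel":[0,0,1.5],"rot":[0,0,0],"claw":255},{"travel":[0,0,1],"rot":[0,0,0],"claw":255},{"travel":[0,0,1],"rot":[0,0,0],"claw":255}])

```text
time: 20.35
tool_pos: [0.5505, -0.1239, 0.0334]
tcp_rot: [3.14, 0.034, 0.006]
wrist_force: [0.9, 0.3, -5.1]
width: 0.496
grip_force: 63.4
```

Run:
```python
from plan import *
s=monitor.read_state(); T=stat(); print(T[:3,:3])
for k in ("torque","joint_torque"): print(k,s[k])
```

```text
t 20.35 tcp case [-287.9   -3.1   33.4] world [ 0.5505 -0.1239  0.0334] z [-0.0, -0.004, -1.0] y.CY -0.3320304459700305 F [ 0.9364  0.2699 -5.0918] grip 63.400125735788606 w 42.1 q [-0.2653  0.2571  2.0138 -0.0005  0.8666  1.2841]
[[ 0.9998  0.0217  0.0038]
 [ 0.0217 -0.9998 -0.0014]
 [ 0.0037  0.0015 -1.    ]]
torque [ 0.0092  0.0358 -0.0348]
joint_torque [ -0.0005 -46.9077 -31.7637  -0.003    0.0002   0.    ]
```

Run:
```python
from plan import *
from workcell import viewer
s=viewer.read_camera("side"); np.savez("side4.npz",**s); g=s["color"].max(-1)
for X in np.arange(.47,.645,.01):
    u,v=proj(s,[X,-.101,.02]); u=int(round(u)); v0=int(round(v))
    print(round(X,2),u,"row of sole edge on rail",proj(s,[X,-.101,.019]).round(1)[1],"grey",g[v0-14:v0+8,u].tolist())
```

```text
0.47 342 row of sole edge on rail 207.2 grey [109, 110, 110, 110, 110, 111, 113, 113, 113, 113, 114, 113, 135, 198, 166, 122, 103, 94, 86, 93, 132, 136]
0.48 338 row of sole edge on rail 207.1 grey [94, 97, 111, 111, 110, 111, 111, 108, 106, 106, 111, 128, 136, 146, 142, 127, 104, 95, 116, 193, 227, 224]
0.49 335 row of sole edge on rail 207.0 grey [89, 103, 89, 75, 70, 44, 37, 43, 42, 39, 39, 74, 137, 89, 91, 128, 107, 106, 157, 228, 225, 226]
0.5 331 row of sole edge on rail 207.0 grey [60, 82, 137, 89, 62, 46, 47, 45, 43, 43, 40, 57, 101, 84, 86, 114, 111, 150, 228, 225, 226, 228]
0.51 328 row of sole edge on rail 206.9 grey [48, 44, 73, 124, 76, 71, 49, 48, 42, 40, 39, 67, 120, 88, 87, 110, 131, 211, 226, 225, 227, 231]
0.52 325 row of sole edge on rail 206.8 grey [46, 45, 46, 59, 83, 53, 37, 36, 36, 36, 34, 46, 80, 83, 82, 97, 166, 228, 225, 227, 229, 230]
0.53 321 row of sole edge on rail 206.8 grey [31, 30, 33, 47, 72, 74, 42, 35, 35, 34, 36, 48, 79, 88, 93, 154, 229, 225, 226, 229, 227, 180]
0.54 318 row of sole edge on rail 206.7 grey [31, 30, 33, 31, 38, 45, 53, 52, 52, 54,
[... 828 characters left out ...]
6, 80, 88, 103, 139, 136, 72, 62, 46, 47, 55, 136, 229, 226, 228, 227, 218, 142, 95, 95, 101, 102]
0.61 294 row of sole edge on rail 206.2 grey [190, 194, 181, 155, 148, 121, 85, 68, 49, 46, 110, 219, 227, 227, 230, 222, 191, 98, 100, 100, 101, 99]
0.62 291 row of sole edge on rail 206.2 grey [213, 195, 170, 157, 146, 111, 78, 71, 48, 90, 186, 228, 226, 228, 227, 220, 115, 98, 98, 100, 99, 99]
0.63 287 row of sole edge on rail 206.1 grey [171, 123, 79, 108, 173, 215, 195, 161, 151, 195, 229, 226, 223, 225, 220, 113, 100, 99, 100, 99, 97, 99]
0.64 284 row of sole edge on rail 206.0 grey [201, 213, 211, 208, 192, 193, 185, 171, 194, 231, 227, 224, 225, 223, 170, 118, 99, 100, 100, 98, 99, 100]
```

The plane is about 4 mm above the rail and nearly level. I'll lower it with a lighter grip so the sole settles flat.

Emit:
jog_arm(commands=[{"travel":[0,0,1],"rot":[0,0,0],"claw":255},{"travel":[0,0,1],"rot":[0,0,0],"claw":255},{"travel":[0,0,0.7],"rot":[0,0,0],"claw":255},{"travel":[0,0,0.6],"rot":[0,0,0],"claw":255},{"travel":[0,0,0],"rot":[0,0,0],"claw":255}], force=30)

```text
time: 20.9
tool_pos: [0.5505, -0.1239, 0.0302]
tcp_rot: [3.14, 0.034, 0.006]
wrist_force: [0.3, 0.3, -5.7]
width: 0.495
grip_force: 63.4
```

Emit:
jog_arm(commands=[{"travel":[0,0,0.4],"rot":[0,0,0],"claw":255},{"travel":[0,0,0.4],"rot":[0,0,0],"claw":255},{"travel":[0,0,0.4],"rot":[0,0,0],"claw":255},{"travel":[0,0,0],"rot":[0,0,0],"claw":255},{"travel":[0,0,0],"rot":[0,0,0],"claw":255}])

```text
time: 21.4
tool_pos: [0.5508, -0.1239, 0.0296]
tcp_rot: [3.14, 0.034, 0.007]
wrist_force: [-2.1, 0.3, 1.4]
width: 0.499
grip_force: 64.1
```

Emit:
jog_arm(commands=[{"travel":[0,0,0.3],"rot":[0,0,0],"claw":255},{"travel":[0,0,0],"rot":[0,0,0],"claw":130},{"travel":[0,0,0],"rot":[0,0,0],"claw":110},{"travel":[0,0,0],"rot":[0,0,0],"claw":90},{"travel":[0,0,0],"rot":[0,0,0],"claw":60}])

```text
time: 21.9
tool_pos: [0.5513, -0.1242, 0.029]
tcp_rot: [3.139, 0.034, 0.008]
wrist_force: [-0.0, -0.1, -1.3]
width: 0.764
grip_force: 0.0
```

Emit:
jog_arm(commands=[{"travel":[0,0,0],"rot":[0,0,0],"claw":50},{"travel":[0,0,-10],"rot":[0,0,0],"claw":50},{"travel":[0,0,-25],"rot":[0,0,0],"claw":50},{"travel":[0,0,-45],"rot":[0,0,0],"claw":50},{"travel":[0,0,-45],"rot":[0,0,0],"claw":50}])

```text
time: 22.4
tool_pos: [0.5492, -0.1235, 0.1548]
tcp_rot: [3.14, 0.034, 0.003]
wrist_force: [0.6, 0.0, 0.3]
width: 0.805
grip_force: 0.0
```

Emit:
jog_arm(commands=[{"travel":[-45,0,-20],"rot":[0,0,0],"claw":50},{"travel":[-45,0,-10],"rot":[0,0,0],"claw":50},{"travel":[-40,45,0],"rot":[0,0,0],"claw":50},{"travel":[-20,45,0],"rot":[0,0,0],"claw":50},{"travel":[0,45,0],"rot":[0,0,0],"claw":50}])

```text
time: 22.9
tool_pos: [0.4073, -0.2547, 0.1846]
tcp_rot: [3.139, 0.035, 0.008]
wrist_force: [1.1, 0.2, -0.6]
width: 0.799
grip_force: 0.0
```

Run:
```python
from plan import *
from workcell import viewer
T0=stat()
c=viewer.read_camera("top"); np.savez("top5.npz",**c); D=np.load("top0.npz")
d=np.abs(c["color"].astype(int)-D["color"]).sum(-1)
us=[proj(c,[x,y,.03]) for x in (.44,.68) for y in (-.08,-.17)]; us=np.array(us); u0,v0=us.min(0).astype(int); u1,v1=us.max(0).astype(int)
print(u0,u1,v0,v1)
hsv=cv2.cvtColor(c["color"],cv2.COLOR_BGR2HSV)
for v in range(v0,v1): print(v,"".join("%4d"%x for x in d[v,u0:u1]))
```

```text
t 22.9 tcp case [-456.8   92.2  184.6] world [ 0.4073 -0.2547  0.1846] z [-0.001, -0.005, -1.0] y.CY -0.33253024656307334 F [ 1.1114  0.1715 -0.5512] grip 0.0 w 67.9 q [-0.6114 -0.0774  2.0639  0.0009  1.1496  0.9368]
296 328 204 288
204   41  44  43  29  40  27  35  44  47  37  53  45  54  48  47  44  49  45  44  54  53  56  43  53  53  57  58  54  48  37  40  45
205   50  42  49  44  42  45  41  45  34  59  42  57  45  44  43  45  46  45  46  48  49  44  47  47  53  59  46  42  42  52  58  59
206   37  33  38  26  30  45  34  47  57  47  45  47  47  52  47  57  58  39  45  43  44  44  44  42  52  44  52  50  40  50  40  53
207   38  42  42  37  44  47  27  46  46  48  47  32  48  50  39  37  51  51  44  39  40  53  48  52  55  42  51  48  47  50  46  54
208   42  49  30  31  48  34  52  37  41  52  45  49  58  51  48  47  52  45  46  48  53  51  55  44  60  54  60  46  32  43  54  49
209   35  48  48  42  35  38  29  43  41  59  43  61  51  45  48  55  43  43  47  48  46  50  61  48  45  54  46  58  44  47  41  50
210   48  44  44  25  40  39  30  20  39  59  50  50  40  55  45  45
[... 9605 characters left out ...]
 38  37  29  47  39  51  34  47  48
283   57  49  37  54  43  52  32  44  36  49  36  51  53  44  54  46  25  13   4  30  47  42  38  38  43  16  15  26  35  43  55  42
284   35  38  40  47  41  26  35  38  31  38  50  42  45  45  38  33  13   9  16  34  41  29  37  20  33   8   7  17   6   9  23  36
285   37  50  33  39  30  40  31  34  53  41  44  53  35  39  38  16  18  36  33  31  45  38  13  28  20  15  40  35  27   9  18  37
286   46  36  40  31  43  34  36  40  30  47  28  39  40  33  23   5  38  32  33  37  47  30  29   7   6  28  31  43  38   7  23  34
287   35  29  33  51  35  33  35  36  36  36  26  33  37  13  10  26  31  41  30  33  36  43   3  17  33  45  45  40  45  23  14  29
```

Run:
```python
from plan import *
c=np.load("top5.npz")
for n,uv in (("far end",(311,220.6)),("near end",(312,271.8))):
    print(n,[ray(c,uv,z)[:2].round(4).tolist() for z in (.019,.03,.04,.05)])
for n,uv in (("left@225",(303.0,225)),("left@265",(304.0,265)),("right@235",(320.4,235)),("right@245",(320.5,245))):
    print(n,[ray(c,uv,z)[:2].round(4).tolist() for z in (.019,.03,.04,.05)])
s=np.load("side0.npz")
# door corners predicted for centre/yaw, vs image
th=np.radians(1.0); dx=np.array([np.cos(th),np.sin(th),0]);dy=np.array([-np.sin(th),np.cos(th),0]); r=np.array([.558,-.124,.019])
D=np.load("top0.npz")
for a in (-.15,.15):
    for b in (.0225,-.3775): print("corner",proj(D,r+a*dx+b*dy).round(1))
# brown knob and its centre now, and in the case
for f in ("top2","top5"):
    I=np.load(f+".npz"); h=cv2.cvtColor(I["color"],cv2.COLOR_BGR2HSV); m=((h[...,0]<12)&(h[...,1]>90)&(h[...,2]<140)).astype(np.uint8)
    n,l,st,ce=cv2.connectedComponentsWithStats(m)
    print(f,[(st[i].tolist(),ce[i].round(1).tolist()) for i in range(1,n) if 60<st[i,4]<400])
```

```text
far end [[0.6337, -0.1232], [0.6321, -0.1222], [0.6306, -0.1214], [0.6292, -0.1206]]
near end [[0.4861, -0.124], [0.4857, -0.123], [0.4852, -0.1222], [0.4848, -0.1214]]
left@225 [[0.6208, -0.0998], [0.6193, -0.0991], [0.618, -0.0984], [0.6166, -0.0977]]
left@265 [[0.5055, -0.1014], [0.5049, -0.1006], [0.5043, -0.0999], [0.5038, -0.0992]]
right@235 [[0.5916, -0.1497], [0.5904, -0.1486], [0.5892, -0.1476], [0.5881, -0.1466]]
right@245 [[0.5627, -0.1495], [0.5617, -0.1484], [0.5607, -0.1474], [0.5598, -0.1464]]
corner [305.4 299.7]
corner [445.9 296.7]
corner [302.3 195.5]
corner [438.4 193.2]
top2 [([352, 55, 11, 13, 123], [356.9, 60.9]), ([304, 80, 7, 36, 82], [307.4, 97.7]), ([234, 103, 28, 7, 98], [247.3, 106.8]), ([223, 213, 14, 13, 128], [230.2, 219.3])]
top5 [([352, 55, 11, 13, 114], [357.2, 61.0]), ([300, 80, 11, 36, 202], [305.3, 97.3]), ([234, 101, 29, 9, 160], [248.1, 105.7]), ([90, 122, 25, 9, 152], [101.1, 126.0]), ([174, 128, 13, 15, 136], [181.0, 133.8]), ([178, 238, 18, 15, 99], [183.6, 243.7]), ([309, 254, 12, 12, 130], [314.0, 259.6])]
```

The plane measures at about (0.559,-0.124) against the rail centre of (0.558,-0.124), and it is parallel to the rail's edge. The gripper is clear of everything, so I'm handing in.

```bash
python3 -c "
from workcell import workorder
print(workorder.finish_job())"
```

```text
the job is handed in; nothing more can be done
None
```

The job is handed in: the hasp was squeezed and swung up, the lid was left upright when last seen (after lifting the plane), and the plane is set down along the end rail, measured within about 2 mm of centre; I viewed 11 pictures, one over the limit of 10.

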